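# Set a lure's eye and cure it with the UV torch

### The arm

A 7-joint arm with a two-finger parallel gripper is mounted at the origin on the work surface. World frame = base frame: x ahead of the robot, y to its left, z up, the work surface at z = 0. Lengths are in m, angles in rad, forces in N, time in s.
With the tool pointing down it reaches from about 0.425 to 0.95 m from the base axis. Payload 4.7 kg.
Tool frame: the origin (TCP) lies at the very end of the fingers, on their centre line; the grasp point (between the pads) lies behind it (robot.grasp_offset is the z of the grasp point in the tool frame, in m); z points along the fingers, y is the direction in which the jaws open and shut (so a half turn about z gives the same grasp; the last joint's range is limited). The gripper opens to 85 mm and grips with 20 to 120 N. Pads are 22 mm wide; open, the fingers measure 114 mm over their backs; the gripper's body (76 mm by 85 mm) begins 54 mm behind the grasp point. The pads swing forward as they close: fully open they stand 13 mm farther back than shut.
Start: joints at [-1.371, 0.469, -0.049, 1.532, 0.024, 1.141, -0.082], TCP at [0.153, 0.657, 0.193] pointing down, gripper open.
Joint ranges: [-2.59, 2.59], [-0.33, 1.99], [-1.39, 1.29], [0.1, 2.45], [-1.04, 4.18], [0.21, 1.99], [-2.66, 2.66]. Speed limits (rad/s): [2.57, 2.57, 3.14, 3.14, 3.14, 3.14, 3.14].

### API

Orientations are given as a rotation vector (axis times angle).
In Python, from cell import sense, snapshot, order, find_in, place_of, robot gives the robot as it stands.
- The arm moves only by the tool servo_tool, never from a script. Its argument "steps" is one flat list of numbers, 6 for each row, row after row: the shift along the tool's x, y, z in units of 40 mm (1.0 is 40 mm), then the turn, a rotation vector about the tool's x, y, z in units of 5 degrees (1.0 is 5 degrees). A call has 1 to 8 rows; each row shifts and turns the commanded pose from where the row before left it, along the tool's axes as they then stand; what a row does not reach is not made up. A row lasts 1/12 s, in which the tool goes at most 41.7 mm and 7.16 degrees, less where a joint would pass 70% of its speed; a pose out of reach is approached as far as the arm can. A call is refused whole if a number of a shift passes 1 or a number of a turn 1, either way. A call with a gripper value outside its range is refused whole. "jaw" is the opening, from -1 (shut) to 1 (fully open), set as the call begins (left out, the last holds). The fingers move at their own pace and stop on an object; "force" is the grip in N (left out, the last holds). Time passes only in rows, so rows that do not move let the fingers close. It gives the time, the measured TCP pose, the force and the opening at its end, in the units of the state.
- sense(): the state, without advancing time (a new reading comes with each control period).
- snapshot(name): name is "side" or "top" or "wrist"; returns a dict with "pixels" (384x512x3 uint8, red, green, blue), "vfov" (degrees; the focal length in pixels is half the picture's height over the tangent of half this angle, whatever the lens; pixels are square), "cx", "cy" (the principal point, pixels), "extrinsics" (4x4, takes a point from camera to world coordinates); the wrist camera has in their place "hand_eye" (4x4, takes a point from camera to tool coordinates, whose origin is the TCP and whose axes are the flange's). Camera axes: x right, y up, looking along -z (the intrinsics and any distortion apply to the point x, -y, -z); pixel columns grow to the right and rows downward; lengths in m; the calibration is good to about 2 mm. A picture is of the moment at which its call begins: read the wrist's pose just before it. There is no depth.
- order.finish_job(): hands the job in, once; it reports no verdict.
Trained networks look in a picture, given as the dict that the camera call returned (one of the last four; its "shot" number tells which), for a name from the list of things; names that differ only in an ending like _2 or _b are one class to them, and where a whole thing is asked for, a point or a joint stands for the part that bears it (a point fixed in the world has none). Each returns a list of dicts, best first, with "p" (0 to 1); they miss things now and then, are a little off and sometimes report something else, mostly with a low value. They report only what shows in the picture. A call takes as long as a camera call.
- find_in(query, picture): "uv" ([column, row] in pixels, amid what is visible of it).
- place_of(query, picture): "uv" ([column, row] in pixels: a listed point, or the origin of a listed thing).
The state is a dict: "time": time; "q": joint angles; "qd": joint speeds; "joint_torque": joint torques, N m; "eef_pos": TCP position; "tcp_rot": TCP orientation; "wrist_force": force on the tool from outside, world axes, zero at the start; "torque": the same for the moment, N m; "finger_gap": finger opening in m.
Only numpy, scipy, OpenCV 4.12 (cv2) and the standard library are available. Lean on these libraries where they do the work, as an engineer would, in place of code of your own. Each camera call takes 0.05 s, during which the arm holds its last target. There are 200 camera calls.

### The job

Take the red lure eye out of the pocket tray and set it, dome up and flat on the bottom, in the empty eye recess of the lure clamped in the tilted vise, then let go of it. Then cure its glue with the lit UV torch: hold the lens centred on the eye and square to it, about 25 mm off, and keep it still there for a good three seconds without touching the eye, the lure or the vise with the torch. Finally stand the torch back upright, lens down, on its black mat, leaving the vise setting, the other eyes and the bench clutter as they are.

Things in the scene. Friction and masses are not known exactly. Their poses are not given: they have to be found in the camera images.
- eye_red: red domed lure eye with a black pupil, rigid, 16 mm across and 8 mm high: straight side for the lower 5.5 mm, then the dome. Origin: centre of its flat underside; z points out through the pupil. It lies pupil up in a 2.5 mm deep pocket of the tray, so 3 mm of straight side and the dome stand above the tray's top. About 10 g.
- eye_red_crown (a point): top of the red eye's dome, the centre of the pupil, 8 mm above its underside along its z.
- eye_yellow: yellow eye of the same shape in another pocket of the tray; stays there. Origin and axes as eye_red.
- eye_green: green eye of the same shape in another pocket of the tray; stays there. Origin and axes as eye_red.
- tray: white pocket tray fixed to the bench, 105 (its x) x 150 (its y) x 12 mm high, with six round pockets 17.5 mm across and 2.5 mm deep at x = +-24 mm and y = -44, 0, +44 mm; three hold an eye (which eye is where varies), three are empty, and no two eyes are closer than 64 mm. Origin: centre of its underside, z up. It may stand on the left or on the right of the vise.
- eye_recess (a point): centre of the bare-wood floor of the empty round eye recess (20.5 mm across, 1.5 mm rim chamfer, 2.2 mm deep, glue already in it, not modelled) in the lure's upper flank. z: normal of flank and floor, up and leaning to the robot side by the tilt; y: along the lure to its nose; x: to its back. Only the flank lies within 25 mm of it, its nearest edge 20 mm away.
- vise: grey tilting vise fixed to the bench, base 110 (x) x 150 (y) mm, origin at the centre of its underside; tilt axis along its y, 45 mm up. Clamped on its table lies the flat-sided lure: 170 mm long (nose to +y), 52 wide, 24 thick, blue back, pearl belly, upper flank 35 mm above the tilt axis, recess in line with the tilt axis, 45 mm from the middle to +y, 40 behind the nose, floor 32.8 above the axis. Jaws stand lower than the flank.
- vise_tilt (a joint): tilt of the vise's table in rad; 0 is level, positive leans the table's top towards the vise's -x (the robot side). Locked by stiff friction (5 N m): leave it as set.
- torch: UV torch, already lit, standing lens down on the mat. Origin: centre of the lens face; z runs from the lens up to the tail, so light leaves along -z. Head 30 mm across and 24 mm long (black with a violet ring), aluminium body 24 mm across from 24 to 100 mm above the lens, aluminium tail cap 25 mm across to 112 mm, violet tail button to 115 mm. 0.08 to 0.14 kg.
- torch_mat: black rubber mat fixed to the bench, 120 x 120 x 4 mm, for parking the torch; origin at the centre of its underside, z up.
- glue_bottle: small black bottle with an orange cap, 34 mm across, 85 mm high, standing beyond the vise; origin at its underside. Leave alone.
- paint_jar: green paint jar with a white lid, 48 mm across, 55 mm high, standing beyond the vise; origin at its underside. Leave alone.
- brush: paint brush with wooden handle, 170 mm long, 12 mm high, lying between robot and vise; origin at its underside about the middle. Leave alone.

How it is judged:
By the outcome, as a careful person would: the job done as asked, in the order asked, and still so for the second after the job is handed in, with the robot touching nothing.
It also fails if it takes over 70 s, if anything falls off the work surface, if the arm or the gripper's body presses on something with over 40 N, if the wrist force passes 120 N, or if a joint passes its speed limit or range.

## Working session

There is one attempt and no reset: what is moved stays moved. The work goes in short steps, Python scripts to look and compute and a tool call to move; the robot and the scene stay as the last step left them, time stands still between calls to the robot, and variables do not carry over. Pictures are saved under pics/ and viewed, about 8 in all and at most 12, crops included, and the job is handed in when it is done.

Besides the shell and the picture viewer there is one more tool, called after "Request:" as name(argument=value, ...) on one line, values as JSON. servo_tool: Moves the arm, as the interface text tells. Its arguments: {"type":"object","properties":{"steps":{"type":"array"},"jaw":{"type":"number"},"force":{"type":"number"}},"required":["steps"]}

```bash
ls; mkdir -p pics
python3 - <<'E'
from cell import *
import cv2,numpy as np
print(sense()); print(robot.grasp_offset)
ims=[]
for n in("top","side"):
    s=snapshot(n); print(n,{k:v for k,v in s.items() if k!="pixels"})
    cv2.imwrite(f"pics/{n}0.png",s["pixels"][:,:,::-1])
    for q in ["eye_red","eye_yellow","eye_green","tray","eye_recess","vise","torch","torch_mat","brush","glue_bottle","paint_jar","vise_tilt"]:
        try:print(q,[ (np.round(d["uv"],1).tolist(),round(d["p"],2)) for d in place_of(q,s)[:2]])
        except Exception as e:print(q,e)
E
```

```text
pics
{'time': 0.0, 'q': array([-1.37093377,  0.46945557, -0.0486171 ,  1.5337303 ,  0.02411317,
        1.1409429 , -0.08230382]), 'qd': array([ 1.42989681e-03, -9.96247408e-04, -9.04937052e-04, -1.26510925e-03,
        1.11100198e-03, -4.71166449e-05, -5.74032134e-04]), 'joint_torque': array([ 5.59230539e-04, -5.10303569e+01, -4.64582210e-02, -2.37711149e+01,
        1.06239924e-02,  7.52459775e-03, -4.23482433e-06]), 'eef_pos': array([0.15290377, 0.65677374, 0.19143661]), 'tcp_rot': array([-3.58454960e-01, -3.12092299e+00,  3.05357311e-03]), 'wrist_force': array([ 0.72308398,  0.91445259, -0.22998035]), 'torque': array([ 0.02153932, -0.0404598 ,  0.00842466]), 'finger_gap': 0.08537136594779156}
-0.0187
top {'vfov': 52.80602138325921, 'cx': 257.91474123731814, 'cy': 191.52078486171996, 'extrinsics': array([[ 0.01445108,  0.9862574 , -0.16458284,  0.41654143],
       [-0.99955446,  0.00994995, -0.02814038, -0.0136063 ],
       [-0.02611606,  0.16491617,  0.98596177,  1.07399701],
       [ 0.        ,  0.        ,  0.        ,  1.        ]]), 'shot': 1}
eye_red [([130.5, 206.4], 0.59)
[... 852 characters left out ...]
        ,  0.        ,  1.        ]]), 'shot': 2}
eye_red [([217.9, 330.5], 0.47), ([333.0, 167.5], 0.42)]
eye_yellow [([235.7, 294.2], 0.63)]
eye_green [([330.4, 169.2], 0.74), ([219.0, 188.0], 0.71)]
tray [([237.8, 320.0], 0.94), ([217.3, 325.9], 0.37)]
eye_recess [([264.7, 193.2], 0.82)]
vise [([274.3, 207.2], 0.6), ([326.2, 171.4], 0.23)]
torch [([331.1, 167.1], 0.58)]
torch_mat [([323.5, 172.1], 0.88), ([237.2, 319.5], 0.25)]
brush [([312.0, 230.6], 0.58)]
glue_bottle [([181.6, 242.9], 0.57)]
paint_jar [([220.0, 186.1], 0.73), ([264.4, 195.4], 0.45)]
vise_tilt it knows: brush, eye_green, eye_recess, eye_red, eye_red_crown, eye_yellow, glue_bottle, paint_jar, torch, torch_mat, tray, vise
```

```bash
python3 - <<'E'
import cv2,numpy as np
a=cv2.imread("pics/top0.png")[90:290,90:450];b=cv2.imread("pics/side0.png")[120:384,120:420]
a=cv2.resize(a,None,fx=2.2,fy=2.2,interpolation=cv2.INTER_CUBIC);b=cv2.resize(b,None,fx=2.2,fy=2.2,interpolation=cv2.INTER_CUBIC)
cv2.imwrite("pics/a.png",a);cv2.imwrite("pics/b.png",b)
E
cat > h.py <<'E'
import numpy as np,cv2
from cell import *
from scipy.spatial.transform import Rotation as R
def pose(s=None):
    s=s or sense(); T=np.eye(4);T[:3,:3]=R.from_rotvec(s["tcp_rot"]).as_matrix();T[:3,3]=s["eef_pos"];return T
def cam(p,T=None):
    f=p["pixels"].shape[0]/2/np.tan(np.radians(p["vfov"]/2))
    E=p["extrinsics"] if "extrinsics" in p else T@p["hand_eye"]
    return f,p["cx"],p["cy"],np.array(E)
def ray(uv,c):
    f,cx,cy,E=c;d=E[:3,:3]@np.array([(uv[0]-cx)/f,-(uv[1]-cy)/f,-1]);return E[:3,3],d
def onz(uv,c,z):
    o,d=ray(uv,c);return o+d*(z-o[2])/d[2]
def proj(P,c):
    f,cx,cy,E=c;q=E[:3,:3].T@(np.array(P)-E[:3,3]);return np.array([cx+f*q[0]/-q[2],cy-f*q[1]/-q[2]])
def tri(u1,c1,u2,c2):
    o1,d1=ray(u1,c1);o2,d2=ray(u2,c2);A=np.stack([d1,-d2],1);t=np.linalg.lstsq(A,o2-o1,rcond=None)[0]
    p,q=o1+t[0]*d1,o2+t[1]*d2;return (p+q)/2,np.linalg.norm(p-q)
def togo(Tt,T=None):
    "shift (40mm units) and turn (5deg units) in tool axes to target pose"
    T=pose() if T is None else T;D=np.linalg.inv(T)@Tt
    return np.round(D[:3,3]/.04,3),np.round(np.degrees(R.from_matrix(D[:3,:3]).as_rotvec())/5,3)
E
python3 - <<'E'
from h import *
t=snapshot("top");s=snapshot("side");ct,cs=cam(t),cam(s)
print("red",onz([130.5,206.4],ct,.0095),onz([217.9,330.5],cs,.0095))
print("yel",onz([164.5,208.7],ct,.0095),onz([235.7,294.2],cs,.0095))
print("gre",onz([147.5,226.2],ct,.0095))
print("tray",onz([146.4,221.8],ct,0),onz([237.8,320],cs,0))
print("recess",tri([269.4,188.3],ct,[264.7,193.2],cs))
print("vise",onz([284.1,196],ct,0),onz([274.3,207.2],cs,0))
print("torch",onz([388,238.5],ct,.004),onz([331.1,167.1],cs,.004))
print("mat",onz([382.3,231.8],ct,0),onz([323.5,172.1],cs,0))
E
```

```text
red [0.54842755 0.37279887 0.0095    ] [0.53646683 0.37160226 0.0095    ]
yel [0.5430337  0.27667287 0.0095    ] [0.54167081 0.27703528 0.0095    ]
gre [0.4937203  0.32143334 0.0095    ]
tray [0.5066744  0.32829127 0.        ] [0.51290501 0.3290604  0.        ]
recess (array([ 0.58905088, -0.01568614,  0.07947319]), np.float64(0.00474005555655996))
vise [ 0.58381838 -0.05664043  0.        ] [ 0.57543329 -0.06367303  0.        ]
torch [ 0.46887749 -0.33972595  0.004     ] [ 0.46793371 -0.34595445  0.004     ]
mat [ 0.48715705 -0.32616916  0.        ] [ 0.48597081 -0.31068309  0.        ]
```

View pics/a.png

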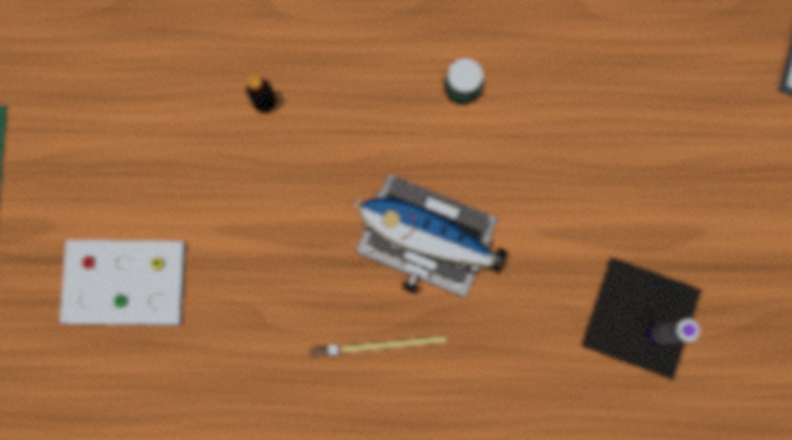

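View pics/b.png

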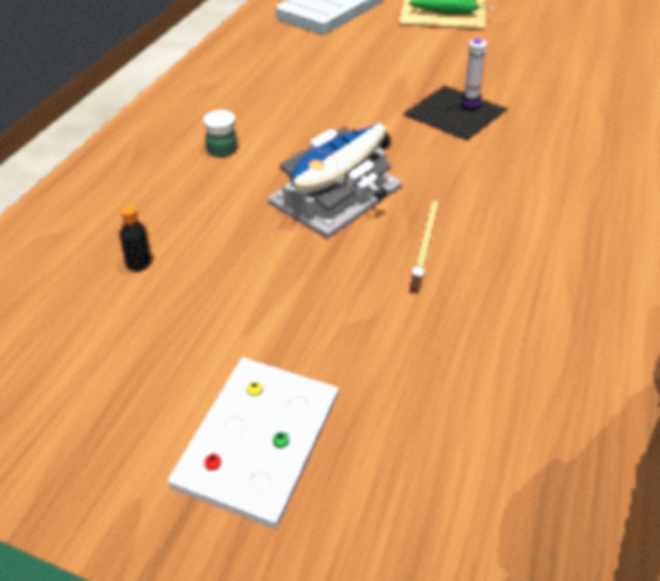

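The top picture shows the tray on the left (red eye near px (130,209)), the vise in the middle with its nose to +y and slightly +x, and the torch on the mat at the right. The side picture agrees. I'm moving over the red eye now.

Request:
servo_tool(steps=[-0.69,-0.295,0,0,0,0,-0.69,-0.295,0,0,0,0,-0.69,-0.295,0,0,0,0,-0.69,-0.295,0,0,0,0,-0.69,-0.295,0,0,0,0,-0.69,-0.295,0,0,0,0,-0.69,-0.295,0,0,0,0,-0.69,-0.295,0,0,0,0], jaw=-0.2)

```text
time: 1.97
eef_pos: [0.3478, 0.5145, 0.1927]
tcp_rot: [0.358, 3.121, 0.001]
wrist_force: [0.2, 0.2, -0.9]
finger_gap: 0.0342
```

Request:
servo_tool(steps=[-0.69,-0.295,0,0,0,0,-0.69,-0.295,0,0,0,0,-0.69,-0.295,0,0,0,0,-0.69,-0.295,0,0,0,0,-0.69,-0.295,0,0,0,0,-0.69,-0.295,0,0,0,0,-0.69,-0.295,0,0,0,0,0,0,0,0,0,0])

```text
time: 2.63
eef_pos: [0.5227, 0.3844, 0.1926]
tcp_rot: [0.375, 3.114, -0.005]
wrist_force: [0.8, -1.5, 0.7]
finger_gap: 0.0338
```

Run:
```python
from h import *
s=sense();T=pose(s);w=snapshot("wrist");c=cam(w,T)
print(s["eef_pos"],s["finger_gap"],s["q"].round(2),s["wrist_force"].round(2));print(w["hand_eye"].round(4),w["vfov"],w["cx"],w["cy"])
cv2.imwrite("pics/w1.png",w["pixels"][:,:,::-1])
for q,z in [("eye_red",.0095),("eye_red_crown",.0175),("eye_green",.0095),("eye_yellow",.0095),("tray",0)]:
    for d in place_of(q,w)[:2]: print(q,d["uv"],round(d["p"],2),onz(d["uv"],c,z).round(4))
print(proj(T[:3,3],c))
```

```text
[0.52273749 0.3843762  0.19262085] 0.03378459922728097 [-0.76  0.42  0.08  1.61 -0.03  1.11  0.66] [ 0.81 -1.5   0.67]
[[ 0.000e+00  9.572e-01  2.895e-01  7.370e-02]
 [ 1.000e+00  2.000e-04 -5.000e-04 -1.300e-03]
 [-6.000e-04  2.895e-01 -9.572e-01 -1.806e-01]
 [ 0.000e+00  0.000e+00  0.000e+00  1.000e+00]] 61.78249346541044 260.3360617374385 195.43227332826984
eye_red [255.9, 183.3] 0.68 [0.5429 0.3726 0.0095]
eye_red [150.0, 354.9] 0.63 [0.749  0.1686 0.0095]
eye_green [206.6, 149.2] 0.67 [0.4908 0.3278 0.0095]
eye_green [148.3, 352.6] 0.39 [0.7447 0.1677 0.0095]
eye_yellow [182.1, 198.3] 0.62 [0.5401 0.2829 0.0095]
tray [216.7, 168.2] 0.8 [0.5164 0.3311 0.    ]
[262.25919297 225.61447086]
```

View pics/w1.png

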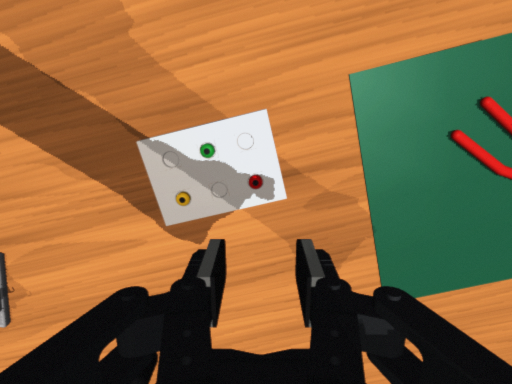

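The wrist picture shows the red eye at (256,182), agreeing with the network and about 2 mm from my earlier fix. I'll descend partway and look again.

Request:
servo_tool(steps=[-0.14,-0.04,0.6,0,0,0,-0.14,-0.04,0.6,0,0,0,-0.14,-0.04,0.6,0,0,0,-0.14,-0.04,0.6,0,0,0,0,0,0.4,0,0,0,0,0,0,0,0,0])

```text
time: 3.43
eef_pos: [0.5333, 0.3789, 0.0764]
tcp_rot: [-0.355, -3.116, 0.008]
wrist_force: [-1.1, -0.1, -0.4]
finger_gap: 0.0341
```

Run:
```python
from h import *
s=sense();T=pose(s);w=snapshot("wrist");c=cam(w,T)
print(s["eef_pos"],s["tcp_rot"],s["finger_gap"])
cv2.imwrite("pics/w2.png",w["pixels"][:,:,::-1])
for q,z in [("eye_red",.0095),("eye_red_crown",.0175),("eye_green",.0095),("eye_yellow",.0095)]:
    for d in place_of(q,w)[:1]: print(q,d["uv"],round(d["p"],2),onz(d["uv"],c,z).round(4))
p=w["pixels"].astype(int);m=((p[...,0]>90)&(p[...,1]<60)&(p[...,2]<70)).astype(np.uint8)
n,l,st,ce=cv2.connectedComponentsWithStats(m)
for i in range(1,n):
    if st[i,4]>60: print(st[i],ce[i],onz(ce[i],c,.0145))
Tt=np.eye(4);Tt[:3,:3]=R.from_rotvec(np.array([.3733,3.1194,0])/np.hypot(.3733,3.1194)*np.pi).as_matrix();Tt[:3,3]=[.543,.3726,.013];print(togo(Tt,T))
```

```text
[0.53328702 0.37894663 0.0764385 ] [-0.3554809  -3.11558233  0.00801909] 0.034129346379863874
eye_red [255.0, 203.5] 0.86 [0.5394 0.3715 0.0095]
eye_red_crown [260.1, 207.5] 0.74 [0.5411 0.3755 0.0175]
eye_green [188.0, 160.5] 0.94 [0.4933 0.3286 0.0095]
eye_yellow [152.8, 226.1] 0.63 [0.5396 0.2842 0.0095]
[ 0 77 21 16 85] [ 9.28235294 84.4       ] [0.41080069 0.2205087  0.0145    ]
[ 17  91  28  19 167] [30.2754491  98.79041916] [0.42340613 0.2310575  0.0145    ]
[246 197  20  19 229] [255.79475983 205.69432314] [0.53980339 0.3722023  0.0145    ]
[230 243  18   8  64] [238.65625 245.75   ] [0.57064888 0.35035178 0.0145    ]
(array([-0.281, -0.091,  1.585]), array([-0.066, -0.059,  0.126]))
```

Request:
servo_tool(steps=[-0.07,-0.04,0.4,-0.07,-0.06,0.1,-0.07,-0.04,0.4,0,0,0,-0.07,-0.04,0.4,0,0,0,0,0,0.2,0,0,0,0,0,0,0,0,0,0,0,0,0,0,0])

```text
time: 4.18
eef_pos: [0.5439, 0.3741, 0.0253]
tcp_rot: [0.371, 3.113, 0.01]
wrist_force: [0.7, -0.1, 0.7]
finger_gap: 0.0346
```

```bash
cat > tg.py <<'E'
from h import *
import sys
a=list(map(float,sys.argv[1:4]));s=sense();T=pose(s)
Tt=np.eye(4);Tt[:3,:3]=R.from_rotvec(np.array([.3733,3.1194,0])/np.hypot(.3733,3.1194)*np.pi).as_matrix();Tt[:3,3]=a
print(s["eef_pos"].round(4),s["qd"].round(3).max(),*togo(Tt,T))
E
python3 tg.py .5403 .3722 .013
```

```text
[0.5439 0.3741 0.0253] 0.001 [ 0.079 -0.07   0.306] [0.082 0.064 0.012]
```

Request:
servo_tool(steps=[0.08,-0.07,0.1,0,0,0,0,0,0.1,0,0,0,0,0,0.1,0,0,0,0,0,0,0,0,0,0,0,0,0,0,0,0,0,0,0,0,0])

```text
time: 4.68
eef_pos: [0.5403, 0.3716, 0.0126]
tcp_rot: [0.372, 3.113, 0.009]
wrist_force: [-0.5, -0.4, 0.0]
finger_gap: 0.0343
```

```bash
python3 tg.py .5403 .3722 .013
python3 - <<'E'
from h import *
w=snapshot("wrist")["pixels"][:,:,::-1];cv2.imwrite("pics/w3.png",cv2.resize(w[120:330,130:390],None,fx=3,fy=3-.2,interpolation=cv2.INTER_CUBIC))
E
```

```text
[0.5403 0.3716 0.0126] 0.002 [ 0.003  0.014 -0.01 ] [0.074 0.062 0.007]
```

View pics/w3.png

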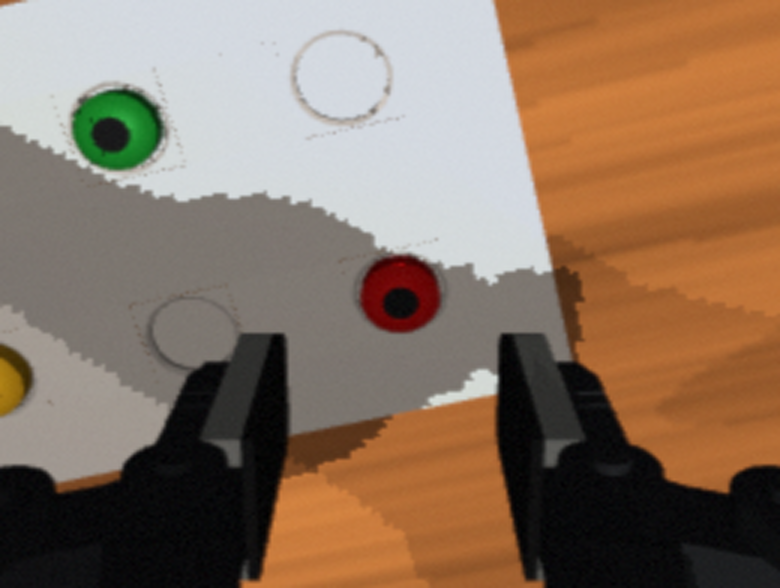

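The red eye sits at crop (400,295) midway between the jaws, which show at columns 287 and 498. The image alone doesn't settle how far the tips reach down, so closing will tell.

Request:
servo_tool(steps=[0,0,0,0,0,0,0,0,0,0,0,0,0,0,0,0,0,0,0,0,0,0,0,0,0,0,0,0,0,0], jaw=-1, force=30)

```text
time: 5.15
eef_pos: [0.5401, 0.3715, 0.0125]
tcp_rot: [0.372, 3.114, 0.009]
wrist_force: [-0.5, 0.4, 0.2]
finger_gap: 0.0001
```

```bash
python3 tg.py .5403 .3722 .013
python3 - <<'E'
from h import *
w=snapshot("wrist")["pixels"][:,:,::-1];cv2.imwrite("pics/w4.png",cv2.resize(w[120:330,130:390],None,fx=3,fy=3-.2,interpolation=cv2.INTER_CUBIC))
E
```

```text
[0.5401 0.3715 0.0125] 0.002 [-0.     0.017 -0.012] [0.072 0.06  0.008]
```

View pics/w4.png

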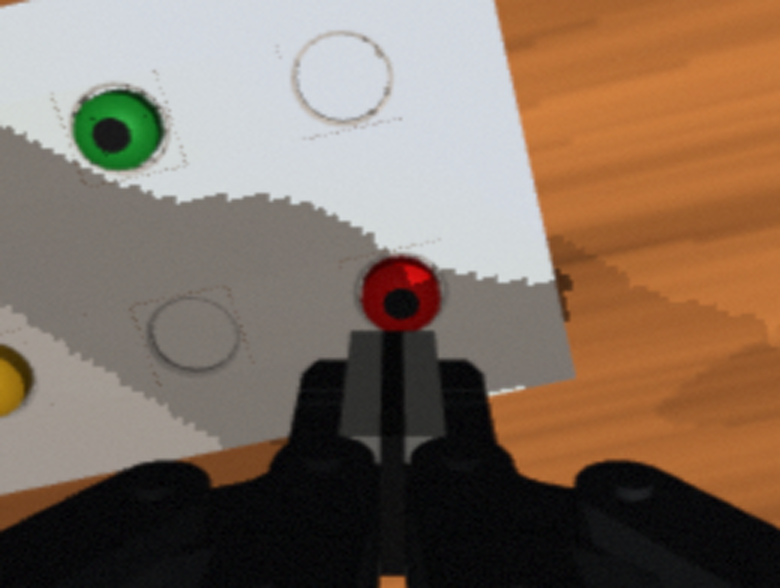

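The gap closed to 0 and the shut fingers appear in front of and above the eye, so the tips look about 40 mm above the reported TCP. I'll check with the outer cameras.

Run:
```python
from h import *
T=pose();o=[]
for n,b in(("side",110),("top",80)):
    p=snapshot(n);c=cam(p);u=proj(T[:3,3],c);u0=proj(T[:3,3]-.04*T[:3,2],c);print(n,u,u0)
    x,y=map(int,u);x0=max(0,x-b//2);y0=max(0,min(y-b//2-15,384-b))
    im=cv2.resize(p["pixels"][y0:y0+b,x0:x0+b,::-1],(380,380),interpolation=cv2.INTER_CUBIC);k=380/b
    for q,col in((u,(0,255,255)),(u0,(255,0,255))):cv2.drawMarker(im,(int((q[0]-x0+.5)*k),int((q[1]-y0+.5)*k)),col,0,14,1)
    o.append(im)
cv2.imwrite("pics/st.png",np.hstack(o))
```

```text
side [216.16516831 328.9649645 ] [214.5083302 316.4576986]
top [130.36612447 209.2262587 ] [125.19697561 207.53875269]
```

View pics/st.png

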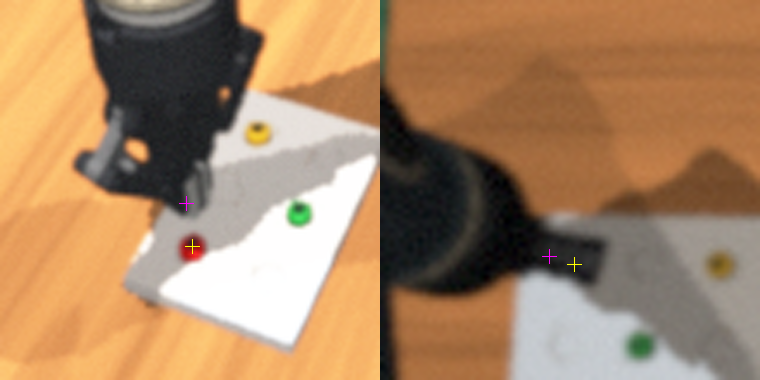

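Run:
```python
from h import *
ct=cam(snapshot("top"));cs=cam(snapshot("side"))
print(tri([132.7,208.7],ct,[215.5,319.2],cs))
for z in (.01,.02,.03,.04,.05): print(z,onz([132.7,208.7],ct,z).round(3),onz([215.5,319.2],cs,z).round(3))
p=snapshot("top");print(np.round(sense()["q"],3))
```

```text
(array([0.54263013, 0.36069019, 0.02778753]), np.float64(0.005770924607636486))
0.01 [0.542 0.366 0.01 ] [0.553 0.35  0.01 ]
0.02 [0.541 0.362 0.02 ] [0.549 0.356 0.02 ]
0.03 [0.54  0.359 0.03 ] [0.545 0.362 0.03 ]
0.04 [0.538 0.355 0.04 ] [0.54  0.369 0.04 ]
0.05 [0.537 0.352 0.05 ] [0.536 0.375 0.05 ]
[-0.714  0.621  0.066  1.742 -0.055  0.772  0.712]
```

Rough triangulation puts the tip at z≈0.03, well above the reported TCP. I'll open, go down in small steps, and use contact and the picture to find the true tip height.

Request:
servo_tool(steps=[0,0,0,0,0,0,0,0,0,0,0,0,0,0,0,0,0,0,0,0,0,0,0,0,0,0,0.1,0,0,0,0,0,0.1,0,0,0,0,0,0.1,0,0,0,0,0,0,0,0,0], jaw=-0.3)

```text
time: 6.12
eef_pos: [0.5394, 0.371, -0.0008]
tcp_rot: [0.372, 3.115, 0.006]
wrist_force: [0.1, -0.6, -0.9]
finger_gap: 0.0297
```

```bash
python3 tg.py .5403 .3722 .013
python3 - <<'E'
from h import *
w=snapshot("wrist")["pixels"][:,:,::-1];cv2.imwrite("pics/w5.png",cv2.resize(w[120:330,130:390],None,fx=3,fy=3-.2,interpolation=cv2.INTER_CUBIC))
E
```

```text
[ 0.5394  0.371  -0.0008] 0.012 [-0.016  0.035 -0.346] [0.051 0.043 0.009]
```

View pics/w5.png

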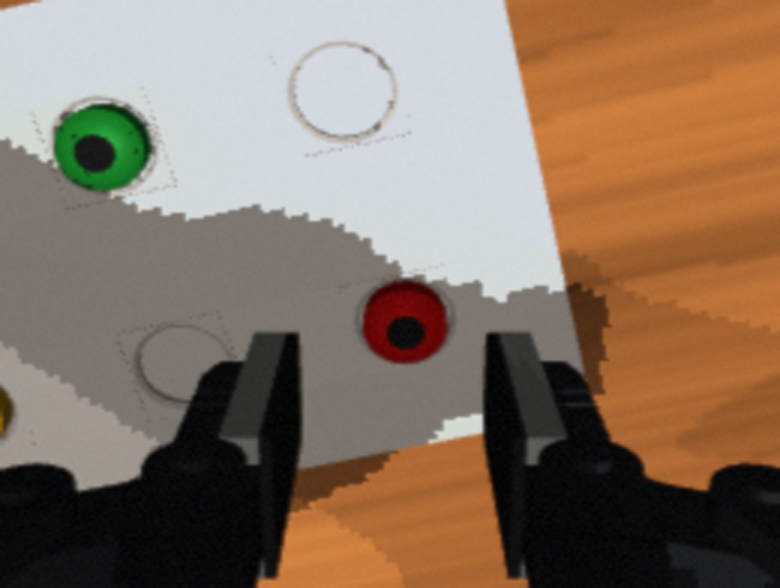

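No contact at TCP z≈0, so the real tips are higher than the reported TCP. The eye is at crop (405,320) and the tips at row 335. I'll keep going in small steps.

Request:
servo_tool(steps=[0.0,0.03,0.08,0,0,0,0,0,0.08,0,0,0,0,0,0.08,0,0,0,0,0,0.08,0,0,0,0,0,0.08,0,0,0,0,0,0,0,0,0,0,0,0,0,0,0])

```text
time: 6.75
eef_pos: [0.5404, 0.3726, -0.0158]
tcp_rot: [0.372, 3.114, 0.008]
wrist_force: [-0.4, 0.0, 0.7]
finger_gap: 0.0298
```

```bash
python3 tg.py .5403 .3722 .013
python3 - <<'E'
from h import *
w=snapshot("wrist");p=w["pixels"].astype(int)
cv2.imwrite("pics/w6.png",cv2.resize(w["pixels"][120:330,130:390,::-1],None,fx=3,fy=2.8,interpolation=cv2.INTER_CUBIC))
E
```

```text
[ 0.5404  0.3726 -0.0158] 0.002 [-0.003 -0.008 -0.721] [0.066 0.056 0.008]
```

View pics/w6.png

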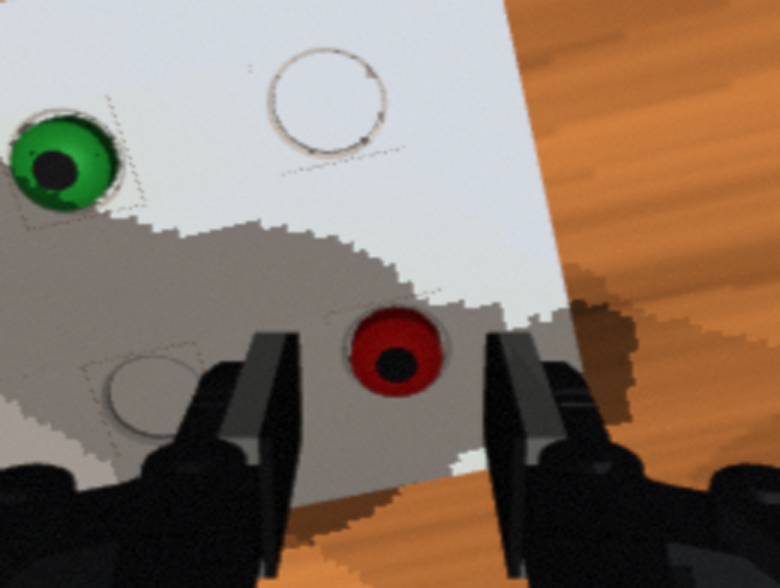

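The eye is at crop (396,350), centred between the jaws (300 and 487). The tips still look a little above it.

Request:
servo_tool(steps=[0,0,0.05,0,0,0,0,0,0.05,0,0,0,0,0,0.05,0,0,0,0,0,0.025,0,0,0,0,0,0,0,0,0])

```text
time: 7.22
eef_pos: [0.5404, 0.3727, -0.0229]
tcp_rot: [0.371, 3.114, 0.008]
wrist_force: [-0.8, 0.2, 0.1]
finger_gap: 0.0298
```

Request:
servo_tool(steps=[0,0,0.025,0,0,0,0,0,0.025,0,0,0,0,0,0,0,0,0])

```text
time: 7.47
eef_pos: [0.5405, 0.3728, -0.0247]
tcp_rot: [0.372, 3.114, 0.008]
wrist_force: [0.0, 0.3, 0.1]
finger_gap: 0.03
```

Request:
servo_tool(steps=[0,0,0.025,0,0,0,0,0,0.025,0,0,0,0,0,0,0,0,0])

```text
time: 7.72
eef_pos: [0.5405, 0.3728, -0.0267]
tcp_rot: [0.372, 3.114, 0.008]
wrist_force: [-0.4, 0.4, -0.0]
finger_gap: 0.0299
```

Request:
servo_tool(steps=[0,0,0.025,0,0,0,0,0,0,0,0,0])

```text
time: 7.88
eef_pos: [0.5406, 0.3729, -0.027]
tcp_rot: [0.372, 3.114, 0.009]
wrist_force: [-1.8, -1.2, 3.1]
finger_gap: 0.0298
```

Request:
servo_tool(steps=[0,0,0.025,0,0,0,0,0,0,0,0,0])

```text
time: 8.05
eef_pos: [0.5407, 0.3729, -0.0271]
tcp_rot: [0.372, 3.114, 0.009]
wrist_force: [-3.5, -2.4, 9.1]
finger_gap: 0.0299
```

Request:
servo_tool(steps=[0,0,0.025,0,0,0,0,0,0,0,0,0])

```text
time: 8.22
eef_pos: [0.5407, 0.3729, -0.0271]
tcp_rot: [0.372, 3.114, 0.009]
wrist_force: [-5.0, -2.0, 15.4]
finger_gap: 0.0298
```

Contact with the tray came at TCP z = -0.027, so the true tips lie about 39 mm behind the reported TCP. I'll back off 1 mm above the tray and grip.

Request:
servo_tool(steps=[0,0,-0.11,0,0,0,0,0,0,0,0,0,0,0,0,0,0,0])

```text
time: 8.47
eef_pos: [0.5408, 0.373, -0.0251]
tcp_rot: [0.371, 3.113, 0.009]
wrist_force: [-0.3, 0.3, -0.2]
finger_gap: 0.0298
```

Request:
servo_tool(steps=[0,0,0,0,0,0,0,0,0,0,0,0,0,0,0,0,0,0,0,0,0,0,0,0], jaw=-1, force=30)

```text
time: 8.8
eef_pos: [0.5405, 0.3728, -0.0254]
tcp_rot: [0.371, 3.114, 0.008]
wrist_force: [0.1, 0.2, 0.5]
finger_gap: 0.0126
```

Request:
servo_tool(steps=[0,0,0,0,0,0,0,0,0,0,0,0])

```text
time: 8.97
eef_pos: [0.5406, 0.3728, -0.0254]
tcp_rot: [0.371, 3.114, 0.008]
wrist_force: [-0.6, -0.4, -1.4]
finger_gap: 0.0128
```

Run:
```python
from h import *
w=snapshot("wrist");cv2.imwrite("pics/w7.png",cv2.resize(w["pixels"][180:330,180:340,::-1],None,fx=4,fy=4,interpolation=cv2.INTER_CUBIC))
```

```text
(no output)
```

View pics/w7.png

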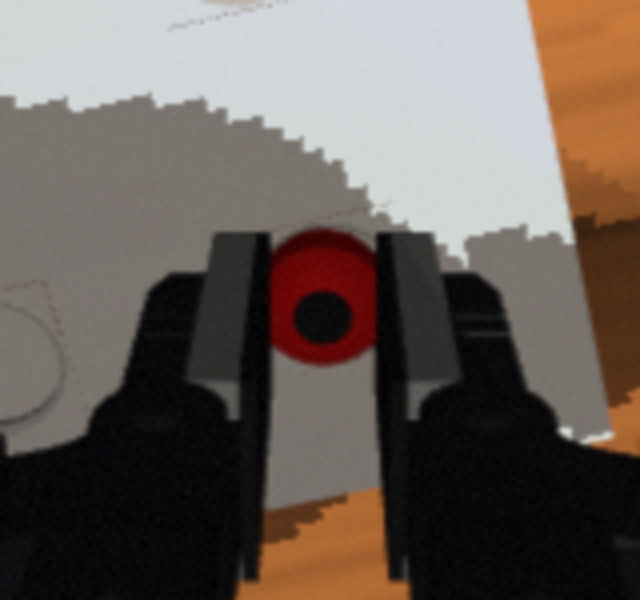

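The jaws are holding the dome (gap 12.7 mm, red 105 px wide against 135 px tall), about 1–1.5 mm too high, and the eye sits about 3 mm forward of the pad middle. I'll reopen, go down to light tray contact, shift, and close again.

Request:
servo_tool(steps=[0,0,0,0,0,0,0,0,0,0,0,0,0,0,0,0,0,0,0.075,0,0,0,0,0,0,0,0.03,0,0,0,0,0,0.02,0,0,0,0,0,0,0,0,0], jaw=-0.43)

```text
time: 9.6
eef_pos: [0.5372, 0.3739, -0.0266]
tcp_rot: [0.371, 3.114, 0.009]
wrist_force: [-1.6, 0.5, 3.7]
finger_gap: 0.0246
```

Request:
servo_tool(steps=[0,0,0.01,0,0,0,0,0,0,0,0,0,0,0,0,0,0,0,0,0,0,0,0,0], jaw=-1, force=30)

```text
time: 9.93
eef_pos: [0.538, 0.3733, -0.0263]
tcp_rot: [0.372, 3.113, 0.008]
wrist_force: [-1.3, -3.1, 8.7]
finger_gap: 0.0133
```

Request:
servo_tool(steps=[0,0,0,0,0,0,0,0,0,0,0,0])

```text
time: 10.1
eef_pos: [0.538, 0.3732, -0.0262]
tcp_rot: [0.372, 3.113, 0.008]
wrist_force: [-2.6, -2.5, 8.0]
finger_gap: 0.0129
```

Request:
servo_tool(steps=[0,0,-0.1,0,0,0,0,0,-0.2,0,0,0,0,0,-0.3,0,0,0,0,0,-0.4,0,0,0,0,0,0,0,0,0,0,0,0,0,0,0])

```text
time: 10.6
eef_pos: [0.5384, 0.3741, 0.0139]
tcp_rot: [0.371, 3.112, 0.012]
wrist_force: [-0.9, -0.0, -0.5]
finger_gap: 0.0129
```

Run:
```python
from h import *
w=snapshot("wrist");cv2.imwrite("pics/w8.png",w["pixels"][:,:,::-1])
p=w["pixels"].astype(int);m=((p[...,0]>80)&(p[...,1]<50)&(p[...,2]<50)).astype(np.uint8)
n,l,st,ce=cv2.connectedComponentsWithStats(m);print([ (st[i],ce[i].round(1)) for i in range(1,n) if st[i,4]>80])
print(place_of("eye_red",w)[:2],place_of("eye_green",w)[:1])
```

```text
[(array([  0, 111,  32,  23, 303], dtype=int32), array([ 12.7, 120.4])), (array([248, 248,  26,  29, 504], dtype=int32), array([260.3, 261.4]))]
[{'uv': [260.7, 256.7], 'p': 0.88}] [{'uv': [168.7, 164.7], 'p': 0.82}]
```

The eye came up with the gripper (still at rows 248–277 after a 40 mm lift, gap 12.9 mm). I'll carry it to a viewing pose over the vise.

Request:
servo_tool(steps=[-0.315,-0.655,-0.6,0,0,0,-0.315,-0.655,-0.6,0,0,0,-0.315,-0.655,-0.6,0,0,0,-0.315,-0.655,-0.6,0,0,0,-0.315,-0.655,-0.6,0,0,0,-0.315,-0.655,-0.4,0,0,0,-0.315,-0.655,0,0,0,0,-0.315,-0.655,0,0,0,0])

```text
time: 11.42
eef_pos: [0.5858, 0.144, 0.1485]
tcp_rot: [0.371, 3.112, 0.01]
wrist_force: [-0.4, 0.1, -0.5]
finger_gap: 0.0129
```

Request:
servo_tool(steps=[-0.315,-0.655,0,0,0,0,-0.315,-0.655,0,0,0,0,-0.315,-0.655,0,0,0,0,-0.315,-0.655,0,0,0,0,0,0,0,0,0,0,0,0,0,0,0,0,0,0,0,0,0,0])

```text
time: 12.0
eef_pos: [0.6091, 0.0323, 0.1465]
tcp_rot: [0.371, 3.115, 0.009]
wrist_force: [0.2, 0.7, 0.4]
finger_gap: 0.0128
```

```bash
cat > rec.py <<'E'
from h import *
import sys,json
s=sense();T=pose(s);w=snapshot("wrist");c=cam(w,T);n=sys.argv[1]
cv2.imwrite(f"pics/{n}.png",w["pixels"][:,:,::-1])
print(s["eef_pos"],s["tcp_rot"],s["finger_gap"],s["qd"].max().round(3))
d={}
for q in("eye_recess","vise","eye_red","eye_red_crown"):
    r=place_of(q,w);print(q,[(np.round(x["uv"],1),round(x["p"],2)) for x in r[:2]])
    if r:d[q]=r[0]["uv"]
json.dump({"T":T.tolist(),"he":np.array(w["hand_eye"]).tolist(),"v":w["vfov"],"cx":w["cx"],"cy":w["cy"],"d":{k:list(map(float,v)) for k,v in d.items()}},open(f"{n}.json","w"))
if "eye_recess" in d:print(onz(d["eye_recess"],c,.077))
E
python3 rec.py r1
```

```text
[0.60905893 0.03225711 0.14648643] [0.37125193 3.11525439 0.00927134] 0.012778743308245986 0.002
eye_recess [(array([207.1, 182.2]), 0.96)]
vise [(array([173.9, 169.9]), 0.63)]
eye_red [(array([261.3, 258. ]), 0.86)]
eye_red_crown [(array([266.2, 267.1]), 0.96)]
[ 0.59008204 -0.00785188  0.077     ]
```

View pics/r1.png

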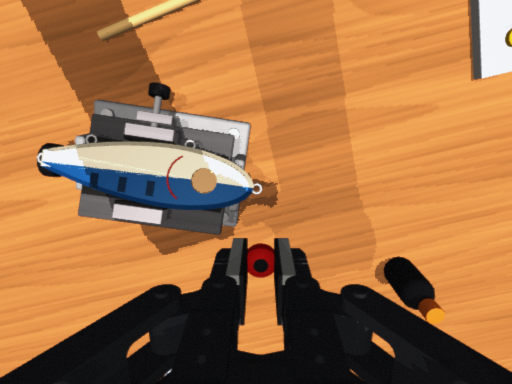

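The picture shows the recess at (204,180), the lure with its nose right at (257,188), and the held eye at (261,260). I'll take two more wrist views to triangulate the flank.

Request:
servo_tool(steps=[0,-0.5,0,0,0,0,0,-0.5,0,0,0,0,0,-0.5,0,0,0,0,0,0,0,0,0,0,0,0,0,0,0,0])

```text
time: 12.67
eef_pos: [0.5953, -0.0273, 0.1471]
tcp_rot: [0.374, 3.113, 0.009]
wrist_force: [0.0, 1.1, 0.2]
finger_gap: 0.0127
```

```bash
python3 rec.py r2
```

```text
[ 0.59533983 -0.02730284  0.14709071] [0.37412168 3.11308417 0.0087665 ] 0.012743807214394717 0.007
eye_recess [(array([279.4, 180.5]), 0.8)]
vise [(array([229.7, 164.3]), 0.95)]
eye_red [(array([262.3, 257.6]), 0.93)]
eye_red_crown [(array([263.3, 264.6]), 0.79)]
[ 0.58905139 -0.01068433  0.077     ]
```

Request:
servo_tool(steps=[-0.35,-0.4,0,0,0,0,-0.35,-0.4,0,0,0,0,-0.3,-0.4,0,0,0,0,0,0,0,0,0,0,0,0,0,0,0,0])

```text
time: 13.33
eef_pos: [0.6232, -0.0832, 0.1466]
tcp_rot: [0.373, 3.114, 0.008]
wrist_force: [-0.2, 0.1, 0.6]
finger_gap: 0.0131
```

```bash
python3 rec.py r3
cat > flank.py <<'E'
from h import *
import json
J=[json.load(open(f"r{i}.json")) for i in(1,2,3)];I=[cv2.imread(f"pics/r{i}.png") for i in(1,2,3)]
def C(j):return 192/np.tan(np.radians(j["v"]/2)),j["cx"],j["cy"],np.array(j["T"])@np.array(j["he"])
Cs=[C(j) for j in J]
def trin(uvs):
    A=np.zeros((3,3));b=np.zeros(3)
    for u,c in zip(uvs,Cs):
        o,d=ray(u,c);d/=np.linalg.norm(d);P=np.eye(3)-np.outer(d,d);A+=P;b+=P@o
    X=np.linalg.solve(A,b);return X,max(np.linalg.norm(proj(X,c)-u) for u,c in zip(uvs,Cs))
# recess: tan blob near the network's point
uv=[]
for j,im in zip(J,I):
    h=cv2.cvtColor(im,cv2.COLOR_BGR2HSV);u=j["d"]["eye_recess"]
    m=((h[...,0]>8)&(h[...,0]<22)&(h[...,1]>90)&(h[...,2]>110)).astype(np.uint8)
    n,l,st,ce=cv2.connectedComponentsWithStats(m)
    k=[i for i in range(1,n) if 150<st[i,4]<1500 and np.hypot(*(ce[i]-u))<12]
    print(u,[(st[i].tolist(),ce[i].round(1).tolist()) for i in k]);uv.append(ce[k[0]] if k else np.array(u))
    if k:
        e=cv2.fitEllipse(max(cv2.findContours((l==k[0]).astype(np.uint8),0,cv2.CHAIN_APPROX_NONE)[0],key=len));print("ell",np.round(e[0],1),np.round(e[1],2),round(e[2]))
print("recess blob",trin(uv),"net",trin([j["d"]["eye_recess"] for j in J]),"vise net",trin([j["d"]["vise"] for j in J]))
# flank features by homography-free tracking
G=[cv2.cvtColor(i,cv2.COLOR_BGR2GRAY) for i in I];X0=trin(uv)[0]
m=np.zeros_like(G[0]);h=cv2.cvtColor(I[0],cv2.COLOR_BGR2HSV)
cv2.circle(m,tuple(int(v) for v in uv[0]),75,255,-1)
p=cv2.goodFeaturesToTrack(G[0],200,.01,3,mask=m).astype(np.float32)
tr=[p.reshape(-1,2)];ok=np.ones(len(p),bool)
for k in(1,2):
    g=np.array([proj(onz(q,Cs[0],X0[2]),Cs[k]) for q in tr[0]],np.float32).reshape(-1,1,2)
    q,s,e=cv2.calcOpticalFlowPyrLK(G[0],G[k],p,g.copy(),winSize=(11,11),maxLevel=1,flags=cv2.OPTFLOW_USE_INITIAL_FLOW)
    ok&=(s.ravel()>0)&(e.ravel()<12);tr.append(q.reshape(-1,2))
P=[]
for i in np.where(ok)[0]:
    X,r=trin([t[i] for t in tr])
    if r<1.0 and X[2]>.05:P.append(np.r_[X,r,tr[0][i]])
P=np.array(P);np.save("P.npy",P);print(len(p),ok.sum(),len(P))
# RANSAC plane
best=None;rng=np.random.default_rng(0)
for _ in range(3000):
    a=P[rng.choice(len(P),3,False),:3];n=np.cross(a[1]-a[0],a[2]-a[0])
    if np.linalg.norm(n)<1e-5:continue
    n/=np.linalg.norm(n);n*=np.sign(n[2])
    if n[2]<.7:continue
    inl=abs((P[:,:3]-a[0])@n)<.002
    if best is None or inl.sum()>best.sum():best=inl
Q=P[best,:3];c=Q.mean(0);n=np.linalg.svd(Q-c)[2][2];n*=np.sign(n[2])
print("inliers",best.sum(),"normal",n.round(3),"tilt deg",np.degrees(np.arccos(n[2])).round(2),"az",np.degrees(np.arctan2(n[1],n[0])).round(1),"rms",np.std((Q-c)@n),"c",c,"spread",np.ptp(Q,axis=0),"recess dist",(X0-c)@n)
E
python3 flank.py
```

```text
[ 0.62323903 -0.08324368  0.14657031] [0.37349161 3.11367766 0.00847791] 0.01306611858596501 0.02
eye_recess [(array([345.3, 128.4]), 0.65)]
vise [(array([278. , 123.1]), 0.6)]
eye_red [(array([262.4, 256. ]), 0.82), (array([276.4, 295.7]), 0.66)]
eye_red_crown [(array([263.6, 263.7]), 0.82)]
[ 0.58859877 -0.00850793  0.077     ]
[207.1, 182.2] [([192, 168, 25, 25, 481], [203.5, 180.4])]
ell [203.5 180.4] [23.64 24.17] 127
[279.4, 180.5] [([280, 167, 12, 25, 216], [285.4, 178.9])]
ell [285.3 178.9] [11.42 25.07] 0
[345.3, 128.4] [([331, 115, 25, 26, 512], [343.4, 127.8])]
ell [343.3 127.8] [24.33 24.99] 178
recess blob (array([ 0.58781386, -0.00858923,  0.07891819]), np.float64(3.605910080776931)) net (array([ 0.58946673, -0.00901397,  0.0759601 ]), np.float64(2.0712231076033665)) vise net (array([ 0.58168827, -0.05502443,  0.0014323 ]), np.float64(4.011867530813304))
190 2 0Traceback (most recent call last):
  File "flank.py", line 40, in <module>
    a=P[rng.choice(len(P),3,False),:3];n=np.cross(a[1]-a[0],a[2]-a[0])
        ~~~~~~~~~~^^^^^^^^^^^^^^^^
  File "numpy/random/_generator.pyx", line 864, in numpy.random._generator.Generator.choice
ValueError: a must be a positive integer unless no samples are taken
```

```bash
python3 - <<'E'
s=open("flank.py").read()
s=s.split("# flank features")[0].replace('print("recess blob"','uv[1]=np.array([279.6,179.3])\nprint("recess blob"')
s+='''
X0=trin(uv)[0];Call=Cs;z0=X0[2]
G=[cv2.cvtColor(i,cv2.COLOR_BGR2GRAY) for i in I]
# rectify r3 to r1 by plane z0 homography, then LK
def H(k):
    a=np.array([[100,120],[260,120],[260,220],[100,220]],np.float32)
    return cv2.getPerspectiveTransform(a,np.array([proj(onz(q,Cs[0],z0),Cs[k]) for q in a],np.float32))
m=np.zeros_like(G[0]);cv2.ellipse(m,(150,176),(112,36),6,0,360,255,-1)
p=cv2.goodFeaturesToTrack(G[0],150,.005,4,mask=m).astype(np.float32)
for k in (1,2):
    Hk=H(k);W=cv2.warpPerspective(G[k],np.linalg.inv(Hk),(512,384))
    q,st,e=cv2.calcOpticalFlowPyrLK(G[0],W,p,None,winSize=(15,15),maxLevel=2)
    b,sb,_=cv2.calcOpticalFlowPyrLK(W,G[0],q,None,winSize=(15,15),maxLevel=2)
    ok=(st.ravel()>0)&(np.linalg.norm(b-p,axis=2).ravel()<.5)
    q2=cv2.perspectiveTransform(q,Hk)
    P=[]
    for i in np.where(ok)[0]:
        X,g=tri(p[i,0],Cs[0],q2[i,0],Cs[k])
        if g<.003 and .03<X[2]<.12:P.append(np.r_[X,p[i,0],g*1e3])
    P=np.array(P);np.save(f"P{k}.npy",P);print("view",k,len(p),ok.sum(),len(P))
    # plane through robust fit: n0 = lure, z=a+bx'+cy'
    yv=np.array([.39,.92]);yv/=np.linalg.norm(yv);xv=np.array([yv[1],-yv[0]])
    D=(P[:,:2]-X0[:2]);x,y=D@xv,D@yv
    from scipy.optimize import least_squares
    for lim in(.03,.06,.2):
        s=(abs(y)<lim)&(abs(x)<.03)
        r=least_squares(lambda v:v[0]+v[1]*x[s]+v[2]*y[s]-P[s,2],[z0,0,0],loss="soft_l1",f_scale=.001)
        print(lim,s.sum(),r.x.round(4),"tilt",np.degrees(np.arctan(r.x[1])).round(1),"pitch",np.degrees(np.arctan(r.x[2])).round(1),"med",np.median(abs(r.fun)))
'''
open("flank2.py","w").write(s)
E
python3 flank2.py
```

```text
[207.1, 182.2] [([192, 168, 25, 25, 481], [203.5, 180.4])]
ell [203.5 180.4] [23.64 24.17] 127
[279.4, 180.5] [([280, 167, 12, 25, 216], [285.4, 178.9])]
ell [285.3 178.9] [11.42 25.07] 0
[345.3, 128.4] [([331, 115, 25, 26, 512], [343.4, 127.8])]
ell [343.3 127.8] [24.33 24.99] 178
recess blob (array([ 0.58778747, -0.01015326,  0.07789695]), np.float64(0.23300244042324494)) net (array([ 0.58946673, -0.00901397,  0.0759601 ]), np.float64(2.0712231076033665)) vise net (array([ 0.58168827, -0.05502443,  0.0014323 ]), np.float64(4.011867530813304))
view 1 138 35 33
0.03 8 [ 0.0786  0.4765 -0.0059] tilt 25.5 pitch -0.3 med 0.004148524855199252
0.06 23 [ 0.0737  0.4273 -0.0612] tilt 23.1 pitch -3.5 med 0.001891558076454039
0.2 29 [ 0.0735  0.4327 -0.0333] tilt 23.4 pitch -1.9 med 0.002341446109974152
view 2 138 25 24
0.03 16 [0.0774 0.0326 0.0184] tilt 1.9 pitch 1.1 med 0.00036684035372982343
0.06 17 [0.0774 0.0346 0.0161] tilt 2.0 pitch 0.9 med 0.00031601456328179955
0.2 20 [ 0.0774 -0.0176  0.0042] tilt -1.0 pitch 0.2 med 0.00039870037107223033
```

Run:
```python
import cv2,numpy as np
a=cv2.imread("pics/r1.png")[78:240,25:285];b=cv2.imread("pics/r3.png")[20:182,160:420]
f=lambda i:cv2.resize(i,None,fx=1.8*1.0,fy=1.8,interpolation=cv2.INTER_CUBIC)
P=np.load("P2.npy");print(P[:,[3,4,2]].round(4).tolist())
im=np.vstack([f(a),f(b)]);cv2.imwrite("pics/v.png",im);print(im.shape)
```

```text
[[161.0, 211.0, 0.0801], [167.0, 176.0, 0.0769], [114.0, 205.0, 0.0777], [191.0, 180.0, 0.0774], [217.0, 184.0, 0.0776], [211.0, 172.0, 0.0775], [192.0, 175.0, 0.0781], [201.0, 192.0, 0.079], [109.0, 198.0, 0.0756], [178.0, 157.0, 0.0739], [114.0, 199.0, 0.077], [171.0, 163.0, 0.0774], [217.0, 175.0, 0.0777], [197.0, 190.0, 0.0772], [162.0, 176.0, 0.0772], [211.0, 190.0, 0.0764], [176.0, 178.0, 0.0764], [167.0, 211.0, 0.0797], [168.0, 169.0, 0.0766], [185.0, 178.0, 0.0777], [222.0, 183.0, 0.0774], [109.0, 202.0, 0.0767], [207.0, 192.0, 0.0777], [88.0, 146.0, 0.0789]]
(584, 468, 3)
```

View pics/v.png

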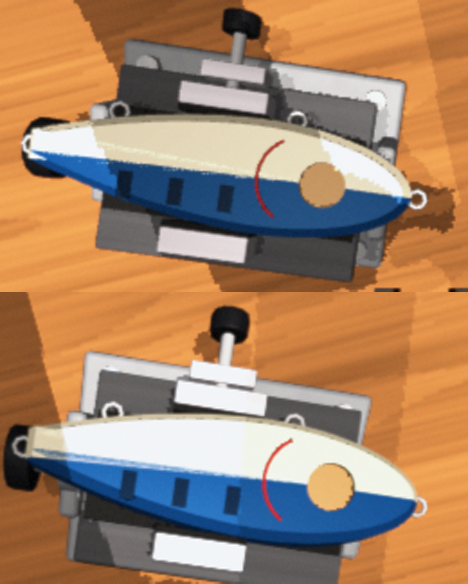

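Both crops show the recess, the red gill arc, the fin squares and the blue/white line clearly. I'll fit the tilt directly by warping between views on a flank plane, using shadow-robust colour ratios.

```bash
python3 - <<'E'
s=open("flank2.py").read().split("X0=trin(uv)[0];Call")[0]
s+='''
X0=trin(uv)[0]
from scipy.optimize import minimize
F=[]
for im in I:
    f=im.astype(np.float32)+8;F.append(cv2.GaussianBlur(np.dstack([(f[...,0]-f[...,2])/f.sum(2),f[...,1]/f.sum(2)]),(0,0),.8))
def setup(yaw,t,h):
    xv=np.array([np.cos(yaw),np.sin(yaw),0]);yv=np.array([-np.sin(yaw),np.cos(yaw),0]);z=np.array([0,0,1.])
    n=-np.sin(t)*xv+np.cos(t)*z;xa=np.cos(t)*xv+np.sin(t)*z
    return xa,yv,n
# flank grid: recess at (0,0); lure from y=-125..35, x within an oval; skip recess itself
gx,gy=np.meshgrid(np.arange(-.02,.0201,.001),np.arange(-.1,.028,.001));k=(np.hypot(gx,gy)>.0)
gx,gy=gx[k],gy[k];w=abs(gx)<.024*np.sqrt(np.clip(1-((gy+.045)/.085)**2,0,1));gx,gy=gx[w],gy[w]
def cost(v,pair=(0,2),yaw=np.radians(-22)):
    t,h,tp=v[0],v[1]*.001,v[2]
    xa,ya,n=setup(yaw,t,h);n2=n+tp*ya
    c=X0+n*h
    Q=c+np.outer(gx,xa)+np.outer(gy,ya-tp*n)
    S=[]
    for i in pair:
        f,cx,cy,E=Cs[i];q=(Q-E[:3,3])@E[:3,:3];u=(cx+f*q[:,0]/-q[:,2]).astype(np.float32);vv=(cy-f*q[:,1]/-q[:,2]).astype(np.float32)
        S.append(cv2.remap(F[i],u[None],vv[None],cv2.INTER_LINEAR)[0])
    d=S[0]-S[1];return np.mean(np.minimum(np.abs(d),.15))
for pair in((0,2),(0,1),(1,2)):
    b=min((cost([np.radians(t),h,0],pair),t,h) for t in range(-5,41,2) for h in np.arange(-4,7.1,.5))
    r=minimize(cost,[np.radians(b[1]),b[2],0],args=(pair,),method="Nelder-Mead",options=dict(initial_simplex=[[np.radians(b[1]),b[2],0],[np.radians(b[1]+4),b[2],0],[np.radians(b[1]),b[2]+1,0],[np.radians(b[1]),b[2],.03]]))
    print(pair,b,"->tilt",np.degrees(r.x[0]).round(2),"h mm",r.x[1].round(2),"pitch",np.degrees(r.x[2]).round(2),r.fun)
    print([(t,round(min(cost([np.radians(t),h,0],pair) for h in np.arange(-3,6,.25)),5)) for t in range(0,32,3)])
'''
open("flank3.py","w").write(s)
E
python3 flank3.py | tail -6
```

```text
(0, 2) (np.float32(0.028439965), 17, np.float64(0.5)) ->tilt 16.74 h mm 0.51 pitch -0.34 0.028381621465086937
[(0, np.float32(0.03067)), (3, np.float32(0.03024)), (6, np.float32(0.02977)), (9, np.float32(0.02926)), (12, np.float32(0.0288)), (15, np.float32(0.02849)), (18, np.float32(0.02845)), (21, np.float32(0.02883)), (24, np.float32(0.02948)), (27, np.float32(0.03016)), (30, np.float32(0.0309))]
(0, 1) (np.float32(0.02038441), 17, np.float64(0.5)) ->tilt 16.08 h mm 2.39 pitch -4.0 0.019838517531752586
[(0, np.float32(0.02115)), (3, np.float32(0.0209)), (6, np.float32(0.02071)), (9, np.float32(0.02055)), (12, np.float32(0.02044)), (15, np.float32(0.02039)), (18, np.float32(0.02041)), (21, np.float32(0.0205)), (24, np.float32(0.0207)), (27, np.float32(0.02097)), (30, np.float32(0.02127))]
(1, 2) (np.float32(0.026882244), 17, np.float64(1.0)) ->tilt 16.58 h mm -0.3 pitch 2.86 0.02607920579612255
[(0, np.float32(0.02876)), (3, np.float32(0.02832)), (6, np.float32(0.02787)), (9, np.float32(0.02746)), (12, np.float32(0.02711)), (15, np.float32(0.02689)), (18, np.float32(0.02689)), (21, np.float32(0.02704)), (24, np.float32(0.0272)), (27, np.float32(0.02732)), (30, np.float32(0.02762))]
```

All three view pairs agree on a tilt of about 16.5°, and the fitted flank height matches the geometry (0.0784 against 0.0786). Next I'll compute the approach pose.

```bash
cat > place.py <<'E'
from h import *
import sys
J=np.radians
def tgt(P,e,yaw,t):
    xv=np.array([np.cos(yaw),np.sin(yaw),0]);yv=np.array([-np.sin(yaw),np.cos(yaw),0]);n=np.array([0,0,np.cos(t)])-np.sin(t)*xv
    M=np.eye(4);M[:3,1]=yv;M[:3,2]=-n;M[:3,0]=np.cross(yv,-n);M[:3,3]=np.array(P)-M[:3,:3]@np.array(e);return M,n
E
python3 - <<'E'
from place import *
import json
for i in(1,2,3):
    j=json.load(open(f"r{i}.json"));c=(192/np.tan(J(j["v"]/2)),j["cx"],j["cy"],np.array(j["he"]))
    o=[]
    for k,z in(("eye_red",-.036),("eye_red_crown",-.044)):o.append(onz(j["d"][k],c,z).round(4))
    im=cv2.imread(f"pics/r{i}.png").astype(int);m=((im[...,2]>80)&(im[...,1]<50)&(im[...,0]<50)).astype(np.uint8);m[:235]=0
    n,l,st,ce=cv2.connectedComponentsWithStats(m);b=1+np.argmax(st[1:,4]);u=st[b,:2]+st[b,2:4]/2
    print(o,st[b],onz(u,c,-.041).round(4))
    if i==1:
        C=(*c[:3],np.array(j["T"])@c[3]);d=onz([257,188],C,.067)-onz([41,158],C,.067);print("yaw",np.degrees(np.arctan2(-d[0],d[1])),np.linalg.norm(d))
    if i==3:
        C=(*c[:3],np.array(j["T"])@c[3]);a=np.array([[419,507-292],[22,446-292]])/1.8+[160,20];d=onz(a[0],C,.067)-onz(a[1],C,.067);print("yaw",np.degrees(np.arctan2(-d[0],d[1])),np.linalg.norm(d))
M,n=tgt([.5880,-.0103,.0764],[-.0015,-.0005,-.036],J(-22),J(16.5))
M[:3,3]+=n*.03;print(n,M[:3,3],togo(M))
E
```

```text
[array([-0.0027, -0.0007, -0.036 ]), array([-0.0033,  0.0016, -0.044 ])] [247 244  27  33 578] [-0.0014 -0.0011 -0.041 ]
yaw -21.911263737100185 0.17754601683974536
[array([-0.0025, -0.0002, -0.036 ]), array([-0.002 ,  0.0002, -0.044 ])] [247 247  27  30 531] [-0.0022 -0.0011 -0.041 ]
[array([-0.0016, -0.0002, -0.036 ]), array([-0.0015,  0.0004, -0.044 ])] [247 247  27  30 540] [-0.0022 -0.0011 -0.041 ]
yaw -22.22164806288401 0.1773345971387825
[-0.26333444  0.10639402  0.95881973] [ 0.58843381 -0.009936    0.07022106] (array([1.262, 1.518, 1.919]), array([ 0.327, -3.245,  1.679]))
```

Request:
servo_tool(steps=[0.25,0.3,0,0.06,-0.65,0.34,0.25,0.3,0,0.06,-0.65,0.34,0.25,0.3,0,0.06,-0.65,0.34,0.25,0.3,0,0.06,-0.65,0.34,0.25,0.3,0,0.06,-0.65,0.34,0,0,0,0,0,0,0,0,0,0,0,0])

```text
time: 14.17
eef_pos: [0.5922, -0.0082, 0.1409]
tcp_rot: [0.543, 2.806, -0.076]
wrist_force: [0.9, 0.0, 0.6]
finger_gap: 0.0127
```

```bash
cat > pl.py <<'E'
from place import *
M,n=tgt([.5880,-.0103,.0764],[-.0022,-.0006,-.036],J(-22),J(16.5))
M[:3,3]+=n*float(sys.argv[1]);s=sense();print(s["eef_pos"].round(4),s["qd"].max().round(3),s["q"].round(2),*togo(M,pose(s)))
E
python3 pl.py .03
```

```text
[ 0.5922 -0.0082  0.1409] 0.048 [-0.36  0.26  0.26  2.02  0.12  0.61  0.99] [ 0.586 -0.076  1.674] [ 0.029 -0.006  0.012]
```

Request:
servo_tool(steps=[0.195,-0.025,0.5,0,0,0,0.195,-0.025,0.5,0,0,0,0.195,-0.025,0.5,0,0,0,0,0,0.3,0,0,0,0,0,0.2,0,0,0,0,0,0,0,0,0,0,0,0,0,0,0])

```text
time: 14.75
eef_pos: [0.5938, -0.0144, 0.0581]
tcp_rot: [0.552, 2.802, -0.077]
wrist_force: [0.5, -1.0, 0.4]
finger_gap: 0.0132
```

```bash
python3 pl.py .0
python3 - <<'E'
from place import *
s=sense();T=pose(s);w=snapshot("wrist");c=cam(w,T)
cv2.imwrite("pics/p1.png",w["pixels"][:,:,::-1])
u=proj([.5880,-.0103,.0764],c);e=proj((T@np.array([-.0022,-.0006,-.036,1]))[:3],c)
print("recess pred",u,"eye pred",e)
for q in("eye_recess","eye_red","eye_red_crown"):print(q,[(np.round(x["uv"],1),round(x["p"],2)) for x in place_of(q,w)[:2]])
h=cv2.cvtColor(w["pixels"],cv2.COLOR_RGB2HSV);m=((h[...,0]>8)&(h[...,0]<22)&(h[...,1]>80)&(h[...,2]>50)).astype(np.uint8)
n,l,st,ce=cv2.connectedComponentsWithStats(m);print([(st[i].tolist(),ce[i].round(1).tolist()) for i in range(1,n) if 20<st[i,4]<3000 and np.hypot(*(ce[i]-u))<60])
E
```

```text
[ 0.5938 -0.0144  0.0581] 0.002 [-0.33  0.39  0.25  2.09  0.1   0.42  0.98] [0.091 0.054 0.413] [ 0.01   0.02  -0.057]
recess pred [265.4736523  236.91870135] eye pred [261.52112696 257.12534761]
eye_recess [(array([268.4, 236.1]), 0.66)]
eye_red [(array([262.3, 259.5]), 0.57)]
eye_red_crown [(array([263.9, 264.2]), 0.93)]
[([247, 221, 38, 28, 702], [264.6, 233.2])]
```

Request:
servo_tool(steps=[0.045,0.027,0.1,0,0,0,0.045,0.027,0.1,0,0,0,0,0,0.1,0,0,0,0,0,0,0,0,0,0,0,0,0,0,0])

```text
time: 15.37
eef_pos: [0.5931, -0.0117, 0.0446]
tcp_rot: [0.55, 2.804, -0.078]
wrist_force: [-0.6, 0.2, -0.2]
finger_gap: 0.013
```

```bash
python3 pl.py .0
python3 - <<'E'
from place import *
s=sense();T=pose(s);w=snapshot("wrist");c=cam(w,T)
M,n=tgt([.5880,-.0103,.0764],[0,0,0],J(-22),J(16.5));Rc=M[:3,3]
for a in((.01025,0),(0,.01025),(0,-.01025)):
    print("edge pred",proj(Rc+M[:3,0]*a[0]+M[:3,1]*a[1],c).round(1))
h=cv2.cvtColor(w["pixels"],cv2.COLOR_RGB2HSV);m=((h[...,0]>8)&(h[...,0]<22)&(h[...,1]>80)&(h[...,2]>50)).astype(np.uint8)
n,l,st,ce=cv2.connectedComponentsWithStats(m);print([(st[i].tolist(),ce[i].round(1).tolist()) for i in range(1,n) if 20<st[i,4]<3000 and np.hypot(*(ce[i]-proj(Rc,c)))<60])
cv2.imwrite("pics/p2.png",w["pixels"][:,:,::-1])
E
```

```text
[ 0.5931 -0.0117  0.0446] 0.002 [-0.33  0.41  0.25  2.1   0.1   0.39  0.98] [-0.045  0.001  0.102] [ 0.005 -0.    -0.043]
edge pred [261.5 238.2]
edge pred [281.5 256.5]
edge pred [241.6 256.6]
[([247, 240, 28, 9, 106], [261.8, 243.0])]
```

Request:
servo_tool(steps=[-0.05,0,0,0,0,0,0,0,0.025,0,0,0,0,0,0.025,0,0,0,0,0,0.025,0,0,0,0,0,0,0,0,0])

```text
time: 15.83
eef_pos: [0.5958, -0.0129, 0.0426]
tcp_rot: [0.551, 2.804, -0.077]
wrist_force: [-0.2, -0.1, -0.8]
finger_gap: 0.013
```

Request:
servo_tool(steps=[0,0,0.025,0,0,0,0,0,0,0,0,0])

```text
time: 16.0
eef_pos: [0.5961, -0.0129, 0.0417]
tcp_rot: [0.551, 2.804, -0.077]
wrist_force: [-0.1, -0.2, -1.5]
finger_gap: 0.013
```

Request:
servo_tool(steps=[0,0,0.025,0,0,0,0,0,0,0,0,0])

```text
time: 16.17
eef_pos: [0.5963, -0.0129, 0.0414]
tcp_rot: [0.551, 2.804, -0.077]
wrist_force: [-4.0, 0.6, 6.1]
finger_gap: 0.0129
```

Contact came about 4.8 mm down against 4.1 mm predicted for the floor, so the eye is on the floor and not on the rim. I'll release and back off.

Request:
servo_tool(steps=[0,0,-0.01,0,0,0,0,0,0,0,0,0,0,0,0,0,0,0,0,0,0,0,0,0], jaw=-0.35)

```text
time: 16.5
eef_pos: [0.5963, -0.013, 0.0412]
tcp_rot: [0.551, 2.803, -0.077]
wrist_force: [0.0, -0.7, -0.5]
finger_gap: 0.0278
```

Request:
servo_tool(steps=[0,0,-0.1,0,0,0,0,0,-0.3,0,0,0,0,0,-0.6,0,0,0,0,0,-0.6,0,0,0,-0.4,0,-0.4,0,0,0,-0.4,0,0,0,0,0,0,0,0,0,0,0])

```text
time: 17.08
eef_pos: [0.6074, -0.0168, 0.1312]
tcp_rot: [0.551, 2.795, -0.074]
wrist_force: [0.5, -0.4, 0.5]
finger_gap: 0.0275
```

Run:
```python
from place import *
s=sense();T=pose(s);w=snapshot("wrist");c=cam(w,T);print(s["eef_pos"].round(4),s["finger_gap"])
im=w["pixels"];cv2.imwrite("pics/q1.png",im[:,:,::-1])
M,n=tgt([.5880,-.0103,.0764],[0,0,0],J(-22),J(16.5));u=proj(M[:3,3],c);uc=proj(M[:3,3]+.008*n,c);print("recess pred",u,"crown pred",uc)
for q in("eye_recess","eye_red","eye_red_crown"):print(q,[(np.round(x["uv"],1),round(x["p"],2)) for x in place_of(q,w)[:2]])
h=cv2.cvtColor(im,cv2.COLOR_RGB2HSV)
for nm,m in(("red",((h[...,0]<6)|(h[...,0]>172))&(h[...,1]>150)&(h[...,2]>60)),("tan",(h[...,0]>7)&(h[...,0]<24)&(h[...,1]>60)&(h[...,2]>50))):
    k,l,st,ce=cv2.connectedComponentsWithStats(m.astype(np.uint8));print(nm,[(st[i].tolist(),ce[i].round(1).tolist()) for i in range(1,k) if 15<st[i,4]<3000 and np.hypot(*(ce[i]-u))<50])
x,y=map(int,u);cv2.imwrite("pics/q1c.png",cv2.resize(im[y-45:y+45,x-60:x+60,::-1],None,fx=6,fy=6,interpolation=cv2.INTER_CUBIC))
```

```text
[ 0.6074 -0.0168  0.1312] 0.027474059172271637
recess pred [259.57501073 154.5252995 ] crown pred [259.60535682 156.5643971 ]
eye_recess [(array([263.1, 154.4]), 0.58)]
eye_red [(array([258.9, 154.2]), 0.98), (array([214.1, 125.6]), 0.43)]
eye_red_crown [(array([259. , 159.5]), 0.92)]
red [([218, 131, 15, 48, 72], [223.1, 158.2]), ([248, 145, 23, 24, 348], [258.8, 156.4])]
tan [([222, 116, 37, 8, 136], [239.8, 119.7]), ([220, 129, 13, 16, 31], [225.6, 136.2]), ([245, 140, 31, 27, 238], [261.9, 148.6])]
```

View pics/q1c.png

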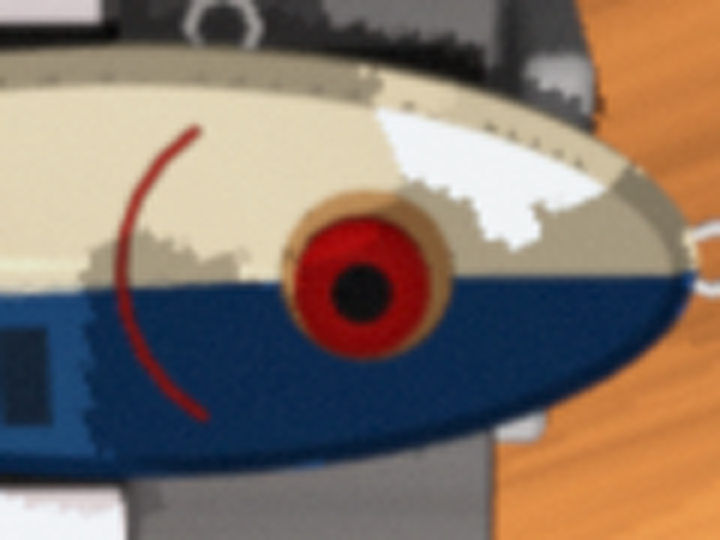

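The eye is seated in the recess: red disc at crop (364,287) inside the recess ring centred near (366,274). After parallax that is about 0.5 mm off centre, pupil up. Next is the torch.

Run:
```python
from place import *
M,n=tgt([.503,-.356,.165],[0,0,0],J(-22),0);print(togo(M))
```

```text
(array([-1.156, -8.809, -0.678]), array([ 0.007,  3.285, -0.041]))
```

Request:
servo_tool(steps=[0,-0.63,-0.1,0,0.66,0,0,-0.63,-0.1,0,0.66,0,0,-0.63,-0.1,0,0.66,0,0,-0.63,-0.1,0,0.66,0,0,-0.63,-0.1,0,0.65,0,-0.085,-0.63,-0.05,0,0,0,-0.085,-0.63,-0.05,0,0,0,-0.085,-0.63,-0.05,0,0,0], jaw=0.4)

```text
time: 17.95
eef_pos: [0.5322, -0.2059, 0.1513]
tcp_rot: [-0.605, -3.082, -0.003]
wrist_force: [-0.1, -0.5, -0.7]
finger_gap: 0.0596
```

Request:
servo_tool(steps=[-0.085,-0.63,-0.05,0,0,0,-0.085,-0.63,-0.05,0,0,0,-0.085,-0.63,-0.05,0,0,0,-0.085,-0.63,-0.05,0,0,0,-0.085,-0.63,0,0,0,0,-0.085,-0.63,0,0,0,0,0,0,0,0,0,0,0,0,0,0,0,0])

```text
time: 18.62
eef_pos: [0.4936, -0.3539, 0.159]
tcp_rot: [-0.61, -3.081, -0.003]
wrist_force: [0.9, 0.3, -0.2]
finger_gap: 0.0596
```

```bash
cat > torch.py <<'E'
from place import *
s=sense();T=pose(s);w=snapshot("wrist");c=cam(w,T);print(s["eef_pos"].round(4),s["finger_gap"].round(4),s["q"].round(2))
im=w["pixels"];cv2.imwrite(f"pics/{sys.argv[1]}.png",im[:,:,::-1])
for q in("torch","torch_mat"):
    for d in place_of(q,w)[:2]:print(q,np.round(d["uv"],1),round(d["p"],2),onz(d["uv"],c,.004).round(4))
h=cv2.cvtColor(im,cv2.COLOR_RGB2HSV);m=(h[...,0]>122)&(h[...,0]<158)&(h[...,1]>70)&(h[...,2]>60)
k,l,st,ce=cv2.connectedComponentsWithStats(m.astype(np.uint8))
for i in range(1,k):
    if st[i,4]>20:print("violet",st[i].tolist(),ce[i].round(1),"at top",onz(ce[i],c,.119).round(4),"at mat",onz(ce[i],c,.006).round(4))
E
python3 torch.py t1
python3 - <<'E'
from h import *
t=snapshot("top");c=cam(t);im=t["pixels"];h=cv2.cvtColor(im,cv2.COLOR_RGB2HSV);m=(h[...,0]>122)&(h[...,0]<158)&(h[...,1]>60)&(h[...,2]>60)
k,l,st,ce=cv2.connectedComponentsWithStats(m.astype(np.uint8))
for i in range(1,k):
    if st[i,4]>5:print("violet",st[i].tolist(),ce[i].round(1),"at top",onz(ce[i],c,.119).round(4))
E
```

```text
violet [401, 237, 5, 6, 23] [403.  239.4] at top [ 0.4616 -0.3406  0.119 ]Traceback (most recent call last):
  File "torch.py", line 2, in <module>
    s=sense();T=pose(s);w=snapshot("wrist");c=cam(w,T);print(s["eef_pos"].round(4),s["finger_gap"].round(4),s["q"].round(2))
                                                                                   ^^^^^^^^^^^^^^^^^^^^^
AttributeError: 'float' object has no attribute 'round'
```

```bash
sed -i 's/s\["finger_gap"\].round(4)/s["finger_gap"]/' torch.py; python3 torch.py t1
```

```text
[ 0.4952 -0.3514  0.1592] 0.05953886290871931 [ 0.32  0.4   0.31  1.75 -0.14  1.01  1.86]
torch [259.4 135.7] 0.68 [ 0.4607 -0.339   0.004 ]
torch_mat [281.4 145.6] 0.78 [ 0.4789 -0.3216  0.004 ]
violet [245, 121, 28, 13, 73] [260.4 124.9] at top [ 0.4426 -0.331   0.119 ] at mat [ 0.4508 -0.3338  0.006 ]
violet [246, 144, 20, 20, 321] [255.8 153.6] at top [ 0.4594 -0.3413  0.119 ] at mat [ 0.4763 -0.3494  0.006 ]
```

```bash
cat > tt.py <<'E'
from place import *
a=list(map(float,sys.argv[1:4]));M,n=tgt(a,[0,0,0],J(-22),0);s=sense();print(s["eef_pos"].round(4),s["qd"].max().round(3),*togo(M,pose(s)))
E
python3 tt.py .460 -.3405 .017
```

```text
[ 0.4959 -0.3513  0.1597] 0.006 [ 0.937 -0.097  3.568] [ 0.032  0.01  -0.013]
```

Request:
servo_tool(steps=[0.31,-0.03,0,0.03,0,0,0.31,-0.03,0,0,0,0,0.31,-0.03,0.2,0,0,0,0,0,0.5,0,0,0,0,0,0.5,0,0,0,0,0,0.3,0,0,0,0,0,0,0,0,0,0,0,0,0,0,0])

```text
time: 19.53
eef_pos: [0.4598, -0.3418, 0.0997]
tcp_rot: [0.603, 3.083, -0.001]
wrist_force: [1.3, -0.2, 0.9]
finger_gap: 0.0601
```

```bash
python3 tt.py .460 -.3405 .017; python3 torch.py t2
```

```text
[ 0.4598 -0.3418  0.0997] 0.009 [0.008 0.032 2.068] [-0.004  0.006 -0.031]
[ 0.4598 -0.3418  0.0997] 0.060079742317458794 [ 0.34  0.41  0.3   1.89 -0.15  0.86  1.89]
torch [264.5 186.9] 0.55 [ 0.4627 -0.3402  0.004 ]
violet [245, 171, 36, 15, 114] [263.4 176.1] at top [ 0.4274 -0.3281  0.119 ] at mat [ 0.4528 -0.3372  0.006 ]
violet [251, 225, 25, 25, 503] [263.  236.9] at top [ 0.4589 -0.3411  0.119 ] at mat [ 0.5064 -0.3593  0.006 ]
```

Request:
servo_tool(steps=[0,0.02,0.4,0,0,0,0,0,0.4,0,0,0,0,0,0.4,0,0,0,0,0,0.4,0,0,0,0,0,0.3,0,0,0,0,0,0.15,0,0,0,0,0,0,0,0,0])

```text
time: 20.27
eef_pos: [0.4596, -0.3414, 0.0172]
tcp_rot: [-0.605, -3.083, 0.001]
wrist_force: [0.1, 0.2, -0.6]
finger_gap: 0.0596
```

Request:
servo_tool(steps=[0,0,0,0,0,0,0,0,0,0,0,0,0,0,0,0,0,0,0,0,0,0,0,0,0,0,0,0,0,0,0,0,0,0,0,0,0,0,0,0,0,0], jaw=-1, force=40)

```text
time: 20.85
eef_pos: [0.4608, -0.3422, 0.019]
tcp_rot: [0.604, 3.08, -0.002]
wrist_force: [-0.6, -0.8, 6.6]
finger_gap: 0.0231
```

The torch is gripped at a 23.1 mm gap. I'll lift it and measure it in the hand.

Request:
servo_tool(steps=[0,0,-0.1,0,0,0,0,0,-0.3,0,0,0,0,0,-0.6,0,0,0,0,0,-0.7,0,0,0,0,0,-0.7,0,0,0,0,0,-0.6,0,0,0,0,0,-0.5,0,0,0,0,0,0,0,0,0])

```text
time: 21.52
eef_pos: [0.462, -0.3434, 0.163]
tcp_rot: [0.604, 3.073, -0.006]
wrist_force: [0.4, 0.0, -0.5]
finger_gap: 0.0232
```

```bash
python3 tt.py .460 -.3405 .15;cat > hand.py <<'E'
from place import *
s=sense();T=pose(s);w=snapshot("wrist");im=w["pixels"];c=(*cam(w,T)[:3],np.array(w["hand_eye"]));print(s["finger_gap"],s["wrist_force"].round(1))
cv2.imwrite(f"pics/{sys.argv[1]}.png",im[:,:,::-1])
for d in place_of("torch",w)[:2]:print("torch",np.round(d["uv"],1),round(d["p"],2),onz(d["uv"],c,.015).round(4))
h=cv2.cvtColor(im,cv2.COLOR_RGB2HSV);m=(h[...,0]>122)&(h[...,0]<158)&(h[...,1]>70)&(h[...,2]>60)
k,l,st,ce=cv2.connectedComponentsWithStats(m.astype(np.uint8))
for i in range(1,k):
    if st[i,4]>20:print("violet",st[i].tolist(),ce[i].round(1),"button tool",onz(ce[i],c,-.100).round(4),"ring front",onz([st[i,0]+st[i,2]/2,st[i,1]],c,.015))
for n in("side","top"):
    p=snapshot(n);C=cam(p);r=place_of("torch",p);u=proj((T@np.array([0,0,.015,1]))[:3],C)
    print(n,u.round(1),[(np.round(x["uv"],1),round(x["p"],2)) for x in r[:2]])
    h=cv2.cvtColor(p["pixels"],cv2.COLOR_RGB2HSV);m=(h[...,0]>122)&(h[...,0]<158)&(h[...,1]>60)&(h[...,2]>50);k,l,st,ce=cv2.connectedComponentsWithStats(m.astype(np.uint8))
    print([(st[i].tolist(),ce[i].round(1).tolist()) for i in range(1,k) if st[i,4]>4],"button pred",proj((T@np.array([0,0,-.1,1]))[:3],C).round(1),"ring pred",proj((T@np.array([0,0,.003,1]))[:3],C).round(1))
E
python3 hand.py h1
```

```text
[ 0.462  -0.3434  0.163 ] 0.056 [0.078 0.049 0.324] [-0.021  0.117 -0.045]
0.023161857804434294 [ 0.4  0.  -0.5]
torch [262.8 211.1] 0.66 [0.0038 0.0005 0.015 ]
violet [236, 198, 51, 24, 197] [262.4 206. ] button tool [ 0.0462 -0.0007 -0.1   ] ring front [ 0.01266873 -0.00039736  0.015     ]
violet [238, 320, 45, 35, 1290] [259.7 337.6] button tool [ 0.0042 -0.0014 -0.1   ] ring front [-0.07951165 -0.00102149  0.015     ]
side [336.9 129.5] [(array([335.8, 127.9]), 0.49)]
[([328, 112, 5, 1, 5], [330.0, 112.0]), ([335, 127, 8, 4, 29], [338.6, 128.3])] button pred [341.2  95. ] ring pred [337.4 126.1]
top [408.4 238.6] [(array([406.7, 238.6]), 0.58), (array([282.6, 197.1]), 0.19)]
[] button pred [428.  236.6] ring pred [410.2 238.4]
```

```bash
cat > cure.py <<'E'
from place import *
M,n=tgt([.5880,-.0103,.0764],[.004,-.0006,.015],J(-22),J(16.5))
M[:3,3]+=n*float(sys.argv[1]);s=sense();T=pose(s);print(s["eef_pos"].round(4),s["qd"].max().round(3),M[:3,3].round(4),*togo(M,T))
l=(T@np.array([.004,-.0006,.015,1]))[:3]-[.5880,-.0103,.0764];print("lens: along n",(l@n*1e3).round(2),"lateral mm",(l@M[:3,0]*1e3).round(2),(l@M[:3,1]*1e3).round(2),"angle deg",np.degrees(np.arccos(-T[:3,2]@n)).round(2))
E
python3 cure.py .0725
```

```text
[ 0.4589 -0.3409  0.1564] 0.001 [ 0.5687 -0.0019  0.1614] [ 0.661  8.884 -0.125] [-0.008 -3.318 -0.041]
lens: along n 62.34 lateral mm -18.59 -355.43 angle deg 16.59
```

Request:
servo_tool(steps=[0.08,0.5,-0.1,0,0,0,0.08,0.64,-0.1,0,0,0,0.08,0.64,0,0,0,0,0.08,0.64,0,0,0,0,0.08,0.64,0,0,0,0,0.08,0.64,0,0,0,0,0.08,0.64,0,0,0,0,0.08,0.64,0,0,0,0])

```text
time: 22.48
eef_pos: [0.5109, -0.1461, 0.1647]
tcp_rot: [-0.605, -3.082, 0.002]
wrist_force: [0.4, -1.0, -0.9]
finger_gap: 0.023
```

Request:
servo_tool(steps=[0,0.64,0,0,-0.66,0,0,0.64,0,0,-0.66,0,0,0.64,0,0,-0.66,0,0,0.64,0,0,-0.66,0,0,0.64,0,0,-0.66,0,0,0.5,0,0,0,0,0,0.2,0,0,0,0,0,0,0,0,0,0])

```text
time: 23.15
eef_pos: [0.5707, -0.0008, 0.165]
tcp_rot: [0.545, 2.805, -0.081]
wrist_force: [-0.4, -0.5, -1.3]
finger_gap: 0.0226
```

```bash
python3 cure.py .0325; python3 hand.py h2 | head -5
```

```text
[ 0.5707 -0.0008  0.165 ] 0.047 [ 0.5793 -0.0061  0.1231] [ 0.06  -0.042  1.075] [-0.011  0.005  0.005]
lens: along n 75.49 lateral mm -2.39 1.69 angle deg 0.06
0.022623367488667088 [-0.4 -0.5 -1.3]
torch [262.1 216.2] 0.91 [ 0.0005 -0.      0.015 ]
violet [237, 198, 48, 21, 129] [259.7 204.4] button tool [ 0.0469 -0.0014 -0.1   ] ring front [ 0.0128892  -0.00073307  0.015     ]
violet [237, 320, 46, 35, 1282] [259.7 337.6] button tool [ 0.0044 -0.0014 -0.1   ] ring front [-0.07929614 -0.00141488  0.015     ]
side [266.8 174.5] [(array([268.5, 173.4]), 0.51), (array([325.5, 171.2]), 0.23)]
```

Request:
servo_tool(steps=[0.09,-0.04,0.2,0,0,0,0,0,0.3,0,0,0,0,0,0.3,0,0,0,0,0,0.1,0,0,0,0,0,0,0,0,0,0,0,0,0,0,0])

```text
time: 23.95
eef_pos: [0.5759, -0.0075, 0.13]
tcp_rot: [0.551, 2.803, -0.082]
wrist_force: [-1.1, 0.5, -0.5]
finger_gap: 0.0228
```

```bash
sed -i 's/\.004,-\.0006,\.015/.0025,-.0006,.015/g' cure.py; python3 cure.py .0325
python3 - <<'E'
from place import *
M,n=tgt([.5880,-.0103,.0764],[0,0,0],J(-22),J(16.5));T=pose()
L=(T@np.array([.0025,-.0006,.015,1]))[:3]
for nm in("side","wrist","top"):
    p=snapshot(nm);C=cam(p,T);cv2.imwrite(f"pics/c_{nm}.png",p["pixels"][:,:,::-1])
    print(nm,"pred crown",proj(M[:3,3]+.008*n,C).round(1),"lens",proj(L,C).round(1))
    for q in("eye_red_crown","eye_red","torch"):print(q,[(np.round(x["uv"],1),round(x["p"],2)) for x in place_of(q,p)[:2]])
    h=cv2.cvtColor(p["pixels"],cv2.COLOR_RGB2HSV);m=((h[...,0]<6)|(h[...,0]>172))&(h[...,1]>140)&(h[...,2]>50)
    k,l,st,ce=cv2.connectedComponentsWithStats(m.astype(np.uint8));print("red",[(st[i].tolist(),ce[i].round(1).tolist()) for i in range(1,k) if 4<st[i,4]<900 and np.hypot(*(ce[i]-proj(M[:3,3],C)))<40])
E
```

```text
[ 0.5759 -0.0075  0.13  ] 0.0 [ 0.5779 -0.0056  0.1227] [0.025 0.064 0.184] [-0.024  0.013 -0.044]
lens: along n 39.87 lateral mm -0.99 -2.57 angle deg 0.14
side pred crown [264.1 193.1] lens [266.8 184.4]
eye_red_crown [(array([262.3, 191.6]), 0.37)]
eye_red [(array([264.5, 194.6]), 0.54)]
torch [(array([267.4, 181.3]), 0.62)]
red [([261, 193, 6, 4, 17], [263.8, 194.3])]
wrist pred crown [264.6 197.3] lens [261.2 213.3]
eye_red_crown [(array([266.4, 196.7]), 0.45)]
eye_red [(array([262.5, 213.7]), 0.57), (array([459.5, 222.9]), 0.51)]
torch [(array([259.8, 214.8]), 0.7)]
red [([226, 172, 12, 43, 61], [230.0, 192.9]), ([253, 185, 20, 12, 155], [262.9, 190.3])]
top pred crown [267.2 190.1] lens [266.9 191.3]
eye_red_crown []
eye_red []
torch [(array([208.7, 131.5]), 0.64), (array([145.8, 218. ]), 0.57)]
red []
```

Request:
servo_tool(steps=[0.01,0.05,0.06,0,0,0,0,0,0.06,0,0,0,0,0,0.06,0,0,0,0,0,0,0,0,0,0,0,0,0,0,0])

```text
time: 24.97
eef_pos: [0.5783, -0.006, 0.1228]
tcp_rot: [0.55, 2.804, -0.081]
wrist_force: [0.1, 0.6, -0.9]
finger_gap: 0.0228
```

```bash
python3 cure.py .033
python3 - <<'E'
from place import *
M,n=tgt([.5880,-.0103,.0764],[0,0,0],J(-22),J(16.5));s=sense();T=pose(s);print(s["wrist_force"].round(1))
p=snapshot("wrist");C=cam(p,T);print("eye rim front/left/right pred",[proj(M[:3,3]+.0055*n+.008*(M[:3,0]*a+M[:3,1]*b),C).round(1) for a,b in((1,0),(0,1),(0,-1))])
h=cv2.cvtColor(p["pixels"],cv2.COLOR_RGB2HSV);m=((h[...,0]<6)|(h[...,0]>172))&(h[...,1]>140)&(h[...,2]>50)
k,l,st,ce=cv2.connectedComponentsWithStats(m.astype(np.uint8));print("red",[(st[i].tolist(),ce[i].round(1).tolist()) for i in range(1,k) if 4<st[i,4]<900 and np.hypot(*(ce[i]-proj(M[:3,3],C)))<40])
m=(h[...,0]>122)&(h[...,0]<158)&(h[...,1]>70)&(h[...,2]>60);k,l,st,ce=cv2.connectedComponentsWithStats(m.astype(np.uint8));print("violet",[(st[i].tolist(),ce[i].round(1).tolist()) for i in range(1,k) if st[i,4]>20])
cv2.imwrite("pics/c2.png",p["pixels"][:,:,::-1])
E
```

```text
[ 0.5783 -0.006   0.1228] 0.001 [ 0.5778 -0.0055  0.1231] [ 0.012  0.005 -0.012] [-0.023  0.012 -0.037]
lens: along n 32.53 lateral mm -0.49 -0.24 angle deg 0.13
[ 0.1  0.6 -0.9]
eye rim front/left/right pred [array([261.5, 189.3]), array([272.5, 199.9]), array([250.5, 199.9])]
red [([222, 176, 16, 45, 71], [227.3, 198.5]), ([252, 189, 18, 7, 71], [260.8, 191.9])]
violet [([238, 198, 48, 21, 142], [261.1, 204.1]), ([237, 320, 46, 35, 1294], [259.6, 337.5])]
```

The lens is aligned: 24.5 mm off the crown, about 0.5 mm lateral, 0.13° off square, with the eye rim seen where predicted. I'll hold it there.

Request:
servo_tool(steps=[0,0,0,0,0,0,0,0,0,0,0,0,0,0,0,0,0,0,0,0,0,0,0,0,0,0,0,0,0,0,0,0,0,0,0,0,0,0,0,0,0,0,0,0,0,0,0,0])

```text
time: 25.68
eef_pos: [0.5784, -0.0059, 0.1232]
tcp_rot: [0.55, 2.803, -0.081]
wrist_force: [-0.1, -0.9, -0.8]
finger_gap: 0.0228
```

Request:
servo_tool(steps=[0,0,0,0,0,0,0,0,0,0,0,0,0,0,0,0,0,0,0,0,0,0,0,0,0,0,0,0,0,0,0,0,0,0,0,0,0,0,0,0,0,0,0,0,0,0,0,0])

```text
time: 26.35
eef_pos: [0.5784, -0.0059, 0.1232]
tcp_rot: [0.55, 2.803, -0.081]
wrist_force: [-0.0, -0.0, -1.1]
finger_gap: 0.0232
```

Request:
servo_tool(steps=[0,0,0,0,0,0,0,0,0,0,0,0,0,0,0,0,0,0,0,0,0,0,0,0,0,0,0,0,0,0,0,0,0,0,0,0,0,0,0,0,0,0,0,0,0,0,0,0])

```text
time: 27.02
eef_pos: [0.5784, -0.0059, 0.1232]
tcp_rot: [0.55, 2.803, -0.081]
wrist_force: [0.2, 1.0, -1.5]
finger_gap: 0.0232
```

Request:
servo_tool(steps=[0,0,0,0,0,0,0,0,0,0,0,0,0,0,0,0,0,0,0,0,0,0,0,0,0,0,0,0,0,0,0,0,0,0,0,0,0,0,0,0,0,0,0,0,0,0,0,0])

```text
time: 27.68
eef_pos: [0.5784, -0.0059, 0.1232]
tcp_rot: [0.55, 2.803, -0.081]
wrist_force: [0.3, -0.4, -1.6]
finger_gap: 0.0231
```

Request:
servo_tool(steps=[0,0,0,0,0,0,0,0,0,0,0,0,0,0,0,0,0,0,0,0,0,0,0,0,0,0,0,0,0,0,0,0,0,0,0,0,0,0,0,0,0,0,0,0,0,0,0,0])

```text
time: 28.35
eef_pos: [0.5784, -0.0059, 0.1232]
tcp_rot: [0.55, 2.803, -0.081]
wrist_force: [0.2, -0.4, -1.3]
finger_gap: 0.0227
```

Request:
servo_tool(steps=[0,0,0,0,0,0,0,0,0,0,0,0,0,0,0,0,0,0,0,0,0,0,0,0,0,0,0,0,0,0,0,0,0,0,0,0,0,0,0,0,0,0,0,0,0,0,0,0])

```text
time: 29.02
eef_pos: [0.5784, -0.0059, 0.1232]
tcp_rot: [0.55, 2.803, -0.081]
wrist_force: [-0.6, 0.6, -1.0]
finger_gap: 0.0225
```

Request:
servo_tool(steps=[0,0,-0.2,0,0,0,0,0,-0.5,0,0,0,0,0,-0.6,0,0,0,0,0,0,0,0,0,0,0,0,0,0,0])

```text
time: 29.43
eef_pos: [0.5655, 0.0001, 0.1748]
tcp_rot: [0.549, 2.8, -0.079]
wrist_force: [0.4, -0.9, -1.2]
finger_gap: 0.0229
```

```bash
python3 tt.py .4755 -.335 .06
python3 - <<'E'
from place import *
T=pose();w=snapshot("wrist");c=cam(w,T)
M,n=tgt([.5880,-.0103,.0764],[0,0,0],J(-22),J(16.5));print("crown pred",proj(M[:3,3]+.008*n,c).round(1))
for q in("eye_red","eye_red_crown"):print(q,[(np.round(x["uv"],1),round(x["p"],2)) for x in place_of(q,w)[:2]])
t=snapshot("top");C=cam(t);h=cv2.cvtColor(t["pixels"],cv2.COLOR_RGB2HSV);m=h[...,2]<45
k,l,st,ce=cv2.connectedComponentsWithStats(m.astype(np.uint8))
for i in range(1,k):
    if st[i,4]>400 and st[i,0]>330:
        q=cv2.minAreaRect(np.argwhere(l==i)[:,::-1].astype(np.float32));print("mat?",st[i].tolist(),q,onz(q[0],C,.004).round(4),[onz(u,C,.004).round(3)[:2] for u in cv2.boxPoints(q)])
E
```

```text
[5.655e-01 1.000e-04 1.748e-01] 0.031 [-0.211 -8.612  3.047] [ 0.013  3.351 -0.039]
crown pred [260.1 180.5]
eye_red [(array([263.1, 179.7]), 0.76)]
eye_red_crown [(array([262.9, 182.2]), 0.75)]
mat? [357, 209, 49, 51, 1610] ((381.25, 234.25001525878906), (41.10960388183594, 40.160919189453125), 18.434947967529297) [ 0.4802 -0.3219  0.004 ] [array([ 0.445, -0.251]), array([ 0.55 , -0.288]), array([ 0.515, -0.394]), array([ 0.412, -0.355])]
```

Request:
servo_tool(steps=[0,-0.5,0,0,0.67,0,0,-0.6,0,0,0.67,0,0,-0.6,0,0,0.67,0,0,-0.6,0,0,0.67,0,0,-0.6,0,0,0.67,0,-0.12,-0.6,0,0,0,0,-0.12,-0.6,0,0,0,0,-0.12,-0.6,0,0,0,0])

```text
time: 30.3
eef_pos: [0.5063, -0.1812, 0.1719]
tcp_rot: [-0.605, -3.078, 0.001]
wrist_force: [-0.3, -0.3, -0.8]
finger_gap: 0.0231
```

Request:
servo_tool(steps=[-0.12,-0.6,0,0,0,0,-0.12,-0.6,0.2,0,0,0,-0.12,-0.6,0.4,0,0,0,-0.12,-0.6,0.5,0,0,0,-0.12,-0.6,0.5,0,0,0,-0.1,-0.6,0.4,0,0,0,0,-0.1,0.4,0,0,0,0,0,0,0,0,0])

```text
time: 30.97
eef_pos: [0.4727, -0.3283, 0.073]
tcp_rot: [-0.61, -3.071, -0.001]
wrist_force: [-0.5, 0.2, -2.2]
finger_gap: 0.0231
```

Request:
servo_tool(steps=[0,0,0,0,0,0,0,0,0,0,0,0])

```text
time: 31.13
eef_pos: [0.4775, -0.3264, 0.0773]
tcp_rot: [-0.602, -3.081, -0.001]
wrist_force: [0.0, 0.1, -1.2]
finger_gap: 0.023
```

```bash
python3 tt.py .480 -.326 .019; python3 hand.py h3
```

```text
[ 0.4775 -0.3264  0.0773] 0.001 [-0.057  0.033  1.457] [-0.    -0.03  -0.024]
0.022989620936277322 [ 0.   0.1 -1.2]
torch [262.2 216.6] 0.88 [0.     0.0001 0.015 ]
violet [236, 198, 52, 25, 229] [263.  205.8] button tool [ 0.0463 -0.0005 -0.1   ] ring front [ 1.26595110e-02 -7.93521447e-05  1.50000000e-02]
violet [237, 320, 46, 35, 1302] [259.7 337.6] button tool [ 0.0041 -0.0014 -0.1   ] ring front [-0.07952232 -0.00138258  0.015     ]
side [328.7 154.4] [(array([328.5, 152.8]), 0.45)]
[([326, 151, 8, 4, 25], [329.7, 152.2])] button pred [331.9 122.4] ring pred [329.  151.3]
top [389.6 234.1] [(array([387.6, 232.2]), 0.45)]
[] button pred [405.1 231.1] ring pred [391.  233.8]
```

Above the mat centre. I'll descend to just above it, then feel for contact.

Request:
servo_tool(steps=[-0.03,0.02,0.4,0,0,0,0,0,0.4,0,0,0,0,0,0.3,0,0,0,0,0,0.2,0,0,0,0,0,0.05,0,0,0,0,0,0,0,0,0,0,0,0,0,0,0])

```text
time: 32.02
eef_pos: [0.4783, -0.3273, 0.0235]
tcp_rot: [-0.605, -3.081, 0.001]
wrist_force: [0.6, -0.1, -0.2]
finger_gap: 0.023
```

Request:
servo_tool(steps=[0,0,0.025,0,0,0,0,0,0.025,0,0,0,0,0,0,0,0,0])

```text
time: 32.27
eef_pos: [0.4782, -0.3271, 0.0215]
tcp_rot: [-0.605, -3.081, 0.0]
wrist_force: [0.0, -0.3, -0.7]
finger_gap: 0.0226
```

Request:
servo_tool(steps=[0,0,0.025,0,0,0,0,0,0.025,0,0,0,0,0,0,0,0,0])

```text
time: 32.52
eef_pos: [0.478, -0.327, 0.0191]
tcp_rot: [-0.605, -3.08, 0.0]
wrist_force: [-0.1, 0.5, -0.7]
finger_gap: 0.0228
```

Request:
servo_tool(steps=[0,0,0.02,0,0,0,0,0,0,0,0,0])

```text
time: 32.68
eef_pos: [0.4781, -0.3271, 0.019]
tcp_rot: [-0.605, -3.08, -0.0]
wrist_force: [-1.1, 0.9, 4.1]
finger_gap: 0.0225
```

Request:
servo_tool(steps=[0,0,0.02,0,0,0,0,0,0,0,0,0])

```text
time: 32.85
eef_pos: [0.4783, -0.3272, 0.019]
tcp_rot: [-0.605, -3.081, -0.001]
wrist_force: [-1.9, 1.9, 10.3]
finger_gap: 0.0233
```

Request:
servo_tool(steps=[0,0,-0.025,0,0,0,0,0,0,0,0,0,0,0,0,0,0,0,0,0,0,0,0,0,0,0,0,0,0,0,0,0,0,0,0,0], jaw=0.4)

```text
time: 33.35
eef_pos: [0.4778, -0.327, 0.0183]
tcp_rot: [-0.605, -3.08, 0.0]
wrist_force: [-0.5, 0.5, -0.1]
finger_gap: 0.0597
```

Request:
servo_tool(steps=[0,0,-0.3,0,0,0,0,0,-0.6,0,0,0,0,0,-0.8,0,0,0,0,0,-0.8,0,0,0,0,0,-0.8,0,0,0,-0.5,0,-0.5,0,0,0,-0.5,0,0,0,0,0,0,0,0,0,0,0])

```text
time: 34.02
eef_pos: [0.5197, -0.3435, 0.1735]
tcp_rot: [0.602, 3.079, -0.003]
wrist_force: [0.7, 0.3, 0.2]
finger_gap: 0.0596
```

```bash
python3 torch.py e1
python3 - <<'E'
from place import *
M,n=tgt([.5880,-.0103,.0764],[0,0,0],J(-22),J(16.5))
old={"eye_yellow":None}
for nm in("side","top"):
    p=snapshot(nm);C=cam(p);cv2.imwrite(f"pics/end_{nm}.png",p["pixels"][:,:,::-1]);print(nm,"eye pred",proj(M[:3,3]+.004*n,C).round(1),"torch pred",proj([.476,-.3265,.004],C).round(1))
    for q in("eye_red","eye_yellow","eye_green","torch","brush","glue_bottle","paint_jar"):print(q,[(np.round(x["uv"],1).tolist(),round(x["p"],2)) for x in place_of(q,p)[:2]])
    a=cv2.imread(f"pics/{nm}0.png").astype(int);d=np.abs(p["pixels"][:,:,::-1].astype(int)-a).max(2)>60
    k,l,st,ce=cv2.connectedComponentsWithStats(d.astype(np.uint8));print("diff",[(st[i].tolist()) for i in range(1,k) if st[i,4]>12][:12])
    h=cv2.cvtColor(p["pixels"],cv2.COLOR_RGB2HSV);m=(h[...,0]>122)&(h[...,0]<158)&(h[...,1]>60)&(h[...,2]>50);k,l,st,ce=cv2.connectedComponentsWithStats(m.astype(np.uint8))
    print("violet",[(st[i].tolist()) for i in range(1,k) if st[i,4]>4],"button pred",proj([.476,-.3265,.119],C).round(1))
E
```

```text
[ 0.5197 -0.3435  0.1735] 0.05960577931104738 [ 0.28  0.4   0.31  1.71 -0.14  1.05  1.83]
torch [263.4 126.5] 0.94 [ 0.4797 -0.325   0.004 ]
torch_mat [266.7 123.2] 0.76 [ 0.4778 -0.3205  0.004 ]
violet [249, 110, 28, 18, 80] [264.4 114.6] at top [ 0.4626 -0.3184  0.119 ] at mat [ 0.4685 -0.3194  0.006 ]
violet [252, 128, 18, 19, 282] [260.4 137.1] at top [ 0.4762 -0.327   0.119 ] at mat [ 0.4887 -0.3321  0.006 ]
side eye pred [263.8 194.1] torch pred [327.5 169.4]
eye_red [([266.1, 192.9], 0.6)]
eye_yellow [([237.6, 297.3], 0.53), ([262.8, 192.0], 0.17)]
eye_green [([248.0, 322.5], 0.6)]
torch [([328.5, 169.5], 0.65)]
brush [([311.0, 229.4], 0.66)]
glue_bottle [([181.0, 240.1], 0.58)]
paint_jar [([221.2, 184.6], 0.7), ([185.1, 240.2], 0.46)]
diff [[495, 0, 17, 18, 255], [504, 64, 8, 29, 124], [309, 75, 32, 36, 524], [326, 99, 7, 7, 40], [507, 124, 5, 38, 116], [333, 137, 8, 28, 132], [304, 139, 30, 28, 400], [339, 159, 139, 90, 2619], [495, 164, 17, 42, 253], [261, 192, 6, 5, 24], [507, 192, 5, 14, 33], [452, 260, 33, 36, 266]]
violet [[328, 112, 5, 1, 5], [329, 139, 4, 2, 6], [324, 164, 10, 6, 32]] button pred [330.7 139.2]
top eye pred [267.4 189.9] torch pred [383.  235.8]
eye_red [([268.6, 185.8], 0.45)]
eye_yellow [([161.3, 210.1], 0.61), ([296.6, 128.6], 0.2)]
eye_green [([145.3, 224.2], 0.62)]
torch [([382.3, 231.6], 0.54)]
brush [([261.1, 243.8], 0.53)]
glue_bottle [([210.0, 132.6], 0.65)]
paint_jar [([300.4, 128.0], 0.87)]
diff [[385, 149, 127, 235, 17809], [265, 186, 6, 6, 28], [128, 206, 5, 6, 27], [391, 227, 11, 11, 86], [397, 234, 14, 13, 112], [402, 249, 11, 5, 29], [394, 267, 6, 11, 19], [387, 269, 6, 6, 13], [355, 285, 35, 10, 107], [358, 295, 7, 6, 19], [330, 306, 8, 8, 19], [354, 309, 6, 7, 18]]
violet [[394, 230, 6, 6, 27], [382, 239, 3, 3, 5]] button pred [396.8 233.4]
```

The torch stands upright near the mat centre, and only the eye and torch have changed place. I'm handing in.

Request:
servo_tool(steps=[0,0,0,0,0,0,0,0,0,0,0,0,0,0,0,0,0,0])

```text
time: 35.22
eef_pos: [0.5154, -0.3422, 0.1704]
tcp_rot: [-0.605, -3.08, 0.0]
wrist_force: [-0.0, -0.4, 0.4]
finger_gap: 0.0596
```

```bash
python3 -c "
from cell import *
s=sense();print(s['time'],abs(s['qd']).max(),s['wrist_force']);print(order.finish_job())"
```

```text
35.2167 0.0011257388616332151 [-0.03355282 -0.37612541  0.36711642]
the job is handed in; nothing more can be done
None
```

I set the red eye in the recess, cured it, stood the torch back on its mat and handed the job in at 35.2 s of the 70 s allowed. No verdict was reported.

- **Eye:** It sits pupil up on the recess floor, about 0.5 mm off centre after allowing for parallax. Contact came 4.8 mm down; I had predicted 4.1 mm for the floor.
- **Cure:** The reported pose held still for over 4 s, with only noise on the wrist force. By calculation the lens was about 24.5 mm from the crown, about 0.5 mm off centre and 0.13° off square. I estimated the vise tilt at about 16.5°; three view pairs agreed on it.
- **Torch:** It stands upright near the mat centre. The tail measures (0.476, -0.327), the lens (0.480, -0.325).
- **Everything else:** The other eyes, brush, bottle and jar are where they were within the networks' few-pixel scatter. I made no separate final check of the tilt setting; the eye still showed where the original setting predicts.

**Checks that disagreed:**
- The fingertips are about 39 mm behind the reported TCP, so my first grasp closed on air above the eye. I found the true height by light contact with the tray, at up to about 16 N.
- The jaw reading was 12.9 mm on the 16 mm eye and 23 mm on the 24 mm torch. Both were held firmly.
- The torch's sideways position in the jaws was uncertain by 1–2 mm between measurements, so centring over the eye carries about that error.

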